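# Check both ends of forged blanks under the bench lamp

### The arm

A 6-joint arm with a two-finger parallel gripper is mounted at the origin on the work surface. World frame = base frame: x ahead of the robot, y to its left, z up, the work surface at z = 0. Lengths are in mm, angles in rad, forces in N, time in s.
With the tool pointing down it reaches from about 350 to 875 mm from the base axis. Payload 4.2 kg.
Tool frame: the origin (TCP) lies at the very end of the fingers, on their centre line; the grasp point (between the pads) lies arm.grip_point_offset behind it (arm.grip_point_offset is the distance from the TCP to the grasp point, in mm); z points along the fingers, y is the line along which they close (so a half turn about z gives the same grasp; the last joint's range is limited). The gripper opens to 85 mm and grips with 20 to 120 N. Pads are 22 mm wide; open, the fingers measure 114 mm over their backs; the gripper's body (76 mm by 85 mm) begins 54 mm behind the grasp point. The pads swing forward as they close: fully open they stand 13 mm farther back than shut.
Start: joints at [1.416, 0.385, 0.008, 0, -1.194, -0.259], TCP at [251.274, 572.242, 231.312] pointing down, gripper open.
Joint ranges: [-3.14, 3.14], [-1.21, 2.06], [-1.07, 1.41], [-3.16, 2.05], [-2.99, -0.16], [-3.1, 3.1]. Speed limits (rad/s): [2.79, 2.79, 3.14, 3.14, 3.14, 3.14].

### API

Orientations are given as a unit quaternion [x, y, z, w].
In Python, from bench import arm, cams, ticket gives the robot as it stands.
- The arm moves only by the tool servo_tool, never from a script. Its argument "commands" is a list that holds one entry, the list of rows, each a list of 7 numbers: the closure in counts, from 0 (fully open) to 255 (shut), then the shift along the tool's x, y, z in m, then the turn, a rotation vector about the tool's x, y, z in degrees. In form: [[[grip, x, y, z, ax, ay, az], ...]]. A call has 1 to 10 rows; each row shifts and turns the commanded pose from where the row before left it, along the tool's axes as they then stand; what a row does not reach is not made up. A row lasts 1/12 s, in which the tool goes at most 41.7 mm and 7.16 degrees, less where a joint would pass 70% of its speed; a pose out of reach is approached as far as the arm can. A call with a gripper value outside its range is refused whole. The fingers move at their own pace and stop on an object; the grip force is fixed at half the most. Time passes only in rows, so rows that do not move let the fingers close. It gives the time, the measured TCP pose, the force, the opening and the grip force at its end, in the units of the state.
- arm.read_state(): the state, without advancing time (a new reading comes with each control period).
- cams.get_image(name): name is "scene" or "top" or "wrist"; returns a dict with "frame" (384x512x3 uint8, blue, green, red), "K" (3x3 intrinsics, pixels), "T" (4x4, takes a point from camera to world coordinates). Camera axes: x right, y up, looking along -z (the intrinsics and any distortion apply to the point x, -y, -z); pixel columns grow to the right and rows downward; lengths in mm; the calibration is good to about 2 mm. A picture is of the moment at which its call begins. There is no depth.
- ticket.job_done(): hands the job in; it is judged then, once.
The state is a dict: "clock": time; "joints": joint angles; "joint_vel": joint speeds; "joint_efforts": joint torques, N m; "position": TCP position; "ee_rot": TCP orientation; "contact_force": force on the tool from outside, world axes, zero at the start; "wrist_torque": the same for the moment, N m; "gripper_width": finger opening in mm; "grasp_force": force on a finger pad.
Only numpy, scipy, OpenCV 4.12 (cv2) and the standard library are available. Lean on these libraries where they do the work, as an engineer would, in place of code of your own. Each camera call takes 0.05 s, during which the arm holds its last target. There are 200 camera calls.

### The job

Lay every blank from the wooden board on the steel fixture plate, flat and side by side, lengthwise with the narrow tang end square up against the stop bar; then swing the lamp until its head is centred over the middle of the stop bar's inner face and leave it there at least two seconds. Then swing the lamp clear of the fixture, turn every blank end for end so that its blade tip is square up against the stop bar, and finally swing the lamp back over the middle of the stop bar and leave it there, with nothing held. Leave the hammer, the tin and the brush where they are.

Things in the scene. Friction and masses are not known exactly. Their poses are not given: they have to be found in the camera images.
- fixture: steel fixture plate fixed to the bench, 230 mm (its x) by 280 mm (its y), 12 mm thick, with a 20 mm thick stop bar along y near its far (+x) edge; the bar's inner face is at x = +85 mm, spans the full 280 mm and rises to 35 mm above the bench. Two thin flush black lines at y = -42.5 and +42.5 mm mark three lanes along x, centred at y = -85, 0 and +85 mm (a help, not a demand). Origin: centre of the underside
- stop_mid (a point): middle of the stop bar's inner face, 19 mm above the bench (mid-thickness of a blank lying flat on the plate); x points through the bar
- board: wooden board fixed to the bench, 270 mm (x) by 220 mm (y), 12 mm thick, on which the blanks wait about 85 mm apart along its x, lying along its y with tangs either way. Origin: centre of the underside
- blank1: a forged steel tool blank, 175 mm long and 14 mm thick, 0.25 to 0.5 kg, lying flat: a dark tang 12 mm wide and 70 mm long at its -x end, then a bright blade 24 mm wide and 90 mm long, then a stub 18 mm wide and 15 mm long at the +x end (the tip). Origin: middle of its length, width and thickness; x runs from tang to tip, y across. Its centre of mass is at x = +11 mm, inside the blade. Absent in some starts
- blank2: a forged steel tool blank, 175 mm long and 14 mm thick, 0.25 to 0.5 kg, lying flat: a dark tang 12 mm wide and 70 mm long at its -x end, then a bright blade 24 mm wide and 90 mm long, then a stub 18 mm wide and 15 mm long at the +x end (the tip). Origin: middle of its length, width and thickness; x runs from tang to tip, y across. Its centre of mass is at x = +11 mm, inside the blade. Absent in some starts
- blank3: a forged steel tool blank, 175 mm long and 14 mm thick, 0.25 to 0.5 kg, lying flat: a dark tang 12 mm wide and 70 mm long at its -x end, then a bright blade 24 mm wide and 90 mm long, then a stub 18 mm wide and 15 mm long at the +x end (the tip). Origin: middle of its length, width and thickness; x runs from tang to tip, y across. Its centre of mass is at x = +11 mm, inside the blade. Absent in some starts
- blank1_tang (a point): centre of the tang end face (x = -87.5 mm) of blank1
- blank1_tip (a point): centre of the tip end face (x = +87.5 mm) of blank1
- blank2_tang (a point): centre of the tang end face (x = -87.5 mm) of blank2
- blank2_tip (a point): centre of the tip end face (x = +87.5 mm) of blank2
- blank3_tang (a point): centre of the tang end face (x = -87.5 mm) of blank3
- blank3_tip (a point): centre of the tip end face (x = +87.5 mm) of blank3
- lamp_knob (a point): grip point on the lamp's upright black rubber knob, 235 mm above the bench; the knob is a cylinder 24 mm in diameter from 209 to 259 mm above the bench, on the centre line of the lamp head; it spins freely on its pin. Drag it along a level path and both hinges of the lamp arm follow; stiff, a few newtons; stays where it is left
- lamp_head (a point): centre of the round white lamp head's underside, 185 mm up, straight below the knob. Head: 110 mm across, up to 209 mm; it cannot rise or tilt. Its two level links (22 mm wide, 197 to 219 mm up, 240 mm post to elbow, 220 mm elbow to knob) turn on upright hinges from a fixed post beyond the fixture to the left; the elbow points left. At the start the head is clear of the fixture
- hammer: bystander: a loose hammer, 260 mm long, on the bench beyond the fixture
- tin: bystander: a loose closed tin, 70 mm across and 90 mm tall, beyond the fixture
- brush: bystander: a loose brush lying on the bench towards the lamp's side
Things that resemble listed ones, but are neither listed nor needed, are in the scene too. Leave any orange or red look-alike of the blank2 alone.

How it is judged:
By the outcome, as a careful person would: the job done as asked, in the order asked, and still so for the second after the job is handed in, with the robot touching nothing.
Of blank1, blank2, blank3 only 2 to 3 are there at a start; the rules pass over those that are not, and their reading is None.
At some moment in a run one of blank1, blank2, blank3 may be knocked a few centimetres aside while the robot is not near it.
Once in a run the grip may slacken for a moment while it holds something.
It also fails if it takes over 210 s, if anything falls off the work surface, if the arm or the gripper's body presses on something with over 40 N, if the wrist force passes 120 N, or if a joint passes its speed limit or range.

## Working session

There is one attempt and no reset: what is moved stays moved. The work goes in short steps, Python scripts to look and compute and a tool call to move; the robot and the scene stay as the last step left them, time stands still between calls to the robot, and variables do not carry over. Pictures are saved under pics/ and viewed, at most 14 in all, crops included, and the job is handed in when it is done.

Besides the shell and the picture viewer there is one more tool, called after "Request:" as name([rows], argument=value, ...), one row to a line, values as JSON. servo_tool: Moves the arm, as the interface text tells. Its arguments: {"type":"object","properties":{"commands":{"type":"array","items":{"type":"array","items":{"type":"array","items":{"type":"number"}}}}},"required":["commands"]}

```bash
ls; mkdir -p pics; python3 - <<'E'
from bench import arm,cams
import cv2
s=arm.read_state();print(s, arm.grip_point_offset)
for n in("top","scene"):
    d=cams.get_image(n);cv2.imwrite(f"pics/{n}0.png",cv2.resize(d["frame"],(800,600),interpolation=cv2.INTER_CUBIC));print(n,d["K"],d["T"],d.keys())
E
```

```text
pics
{'clock': 0.0, 'joints': array([ 1.41561210e+00,  3.85534760e-01,  6.59945387e-03, -4.96162582e-04,
       -1.19399119e+00, -2.58607396e-01]), 'joint_vel': array([-0.00072906,  0.00229943,  0.00180803, -0.00135867, -0.00045483,
       -0.00282979]), 'joint_efforts': array([ 3.69885147e-04, -3.92292917e+01,  1.88406819e+01,  4.18634266e+00,
       -4.61142496e-03, -5.58969020e-06]), 'position': array([251.04492546, 571.71515161, 230.22484018]), 'ee_rot': array([ 9.78653913e-01, -2.05512360e-01, -1.75218868e-04,  1.07557939e-03]), 'contact_force': array([ 0.38839896,  0.3730529 , -0.08094553]), 'wrist_torque': array([-0.04143149, -0.00745722,  0.01962941]), 'grasp_force': 0.0, 'gripper_width': 85.21507812653397} 18.700000000000003
top [[356.71134807   0.         253.58312319]
 [  0.         356.71134807 186.18163198]
 [  0.           0.           1.        ]] [[-1.83157511e-02  9.90345557e-01 -1.37405279e-01  3.28266263e+02]
 [-9.99675786e-01 -2.05703347e-02 -1.50061680e-02 -6.07568005e+01]
 [-1.76877644e-02  1.37085881e-01  9.90401234e-01  1.26785750e+03]
 [ 0.00000000e+00  0.00000000e+00  0.00000000e+00  1.00000000e+00]] dict_keys(['frame', 'K', 'T'])
scene [[347.31474312   0.         255.1267145 ]
 [  0.         347.31474312 197.62062543]
 [  0.           0.           1.        ]] [[ 2.56889087e-01 -6.43806625e-01  7.20778070e-01  1.35704870e+03]
 [ 9.66403005e-01  1.64519409e-01 -1.97480620e-01 -2.84569476e+02]
 [ 8.55734905e-03  7.47292710e-01  6.64439898e-01  9.60982565e+02]
 [ 0.00000000e+00  0.00000000e+00  0.00000000e+00  1.00000000e+00]] dict_keys(['frame', 'K', 'T'])
```

View pics/top0.png

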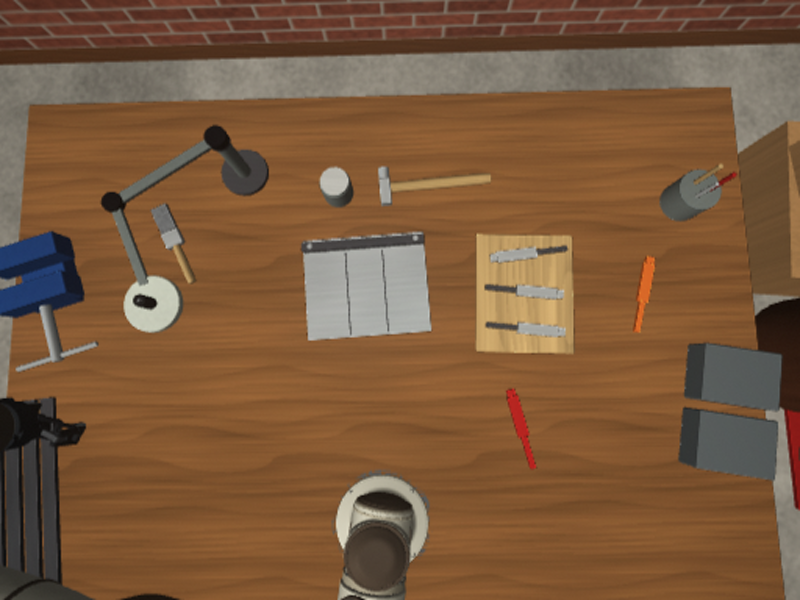

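View pics/scene0.png

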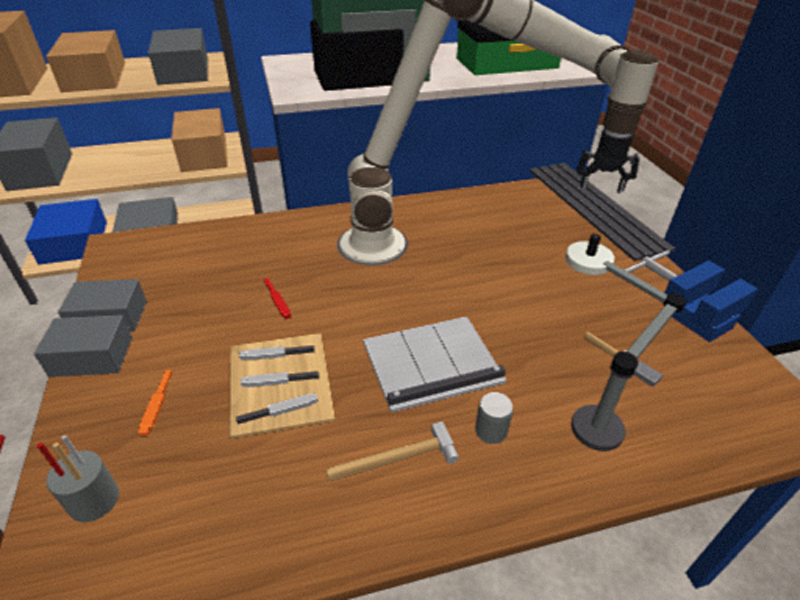

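Three blanks lie on the board (800x600 px: about (528,255), (525,292), (525,329)). The look-alikes are orange at (645,293) and red at (521,428), to be left alone. The lamp head is at (152,303), and the fixture's bar runs along its upper edge, (305,243) to (423,238). Next I measure in a metric rectified view.

```bash
cat > see.py <<'E'
import numpy as np, cv2
from bench import arm,cams
def proj(d,P):
    P=np.atleast_2d(P).astype(float);c=(P-d["T"][:3,3])@d["T"][:3,:3]
    c=c*[1,-1,-1];q=c@d["K"].T;return q[:,:2]/q[:,2:]
def back(d,uv,z):
    uv=np.atleast_2d(uv).astype(float);r=np.c_[uv,np.ones(len(uv))]@np.linalg.inv(d["K"]).T*[1,-1,-1]
    r=r@d["T"][:3,:3].T;o=d["T"][:3,3];return o+r*((z-o[2])/r[:,2])[:,None]
def rect(d,x0,x1,y0,y1,z,mm=1.0):
    """metric view: rows down = -x, cols right = -y; pixel (c,r) -> x=x1-r*mm, y=y1-c*mm"""
    W,H=int((y1-y0)/mm),int((x1-x0)/mm)
    w=np.array([[x1,y1,z],[x1,y0,z],[x0,y0,z],[x0,y1,z]]);p=proj(d,w).astype(np.float32)
    M=cv2.getPerspectiveTransform(p,np.float32([[0,0],[W,0],[W,H],[0,H]]))
    return cv2.warpPerspective(d["frame"],M,(W,H),flags=cv2.INTER_CUBIC)
E
python3 - <<'E'
from see import *
d=cams.get_image("top")
s=1/1.5625
f=lambda u,v,z:print((u,v),back(d,[[u*s,v*s]],z).round(1))
for u,v in((477,234),(573,237),(574,354),(476,352)):f(u,v,12)
for u,v in((303,250),(424,243),(430,332),(309,340)):f(u,v,12)
f(302,242,35);f(423,233,35)
f(152,303,209);f(143,300,259);f(216,137,219);f(112,202,219)
im=rect(d,350,650,-340,260,26,0.75);print(im.shape);cv2.imwrite("pics/r1.png",im)
E
```

```text
(477, 234) [[ 630.8 -230.1   12. ]]
(573, 237) [[ 618.8 -449.3   12. ]]
(574, 354) [[ 352.4 -435.1   12. ]]
(476, 352) [[ 361.  -217.5   12. ]]
(303, 250) [[602.2 171.4  12. ]]
(424, 243) [[ 612.4 -107.7   12. ]]
(430, 332) [[ 407.6 -116.    12. ]]
(309, 340) [[394.9 156.9  12. ]]
(302, 242) [[615.7 169.5  35. ]]
(423, 233) [[ 630.4 -105.1   35. ]]
(152, 303) [[461.4 426.4 209. ]]
(143, 300) [[461.  420.3 259. ]]
(216, 137) [[790.  307.7 219. ]]
(112, 202) [[661.4 509.3 219. ]]
(400, 800, 3)
```

View pics/r1.png

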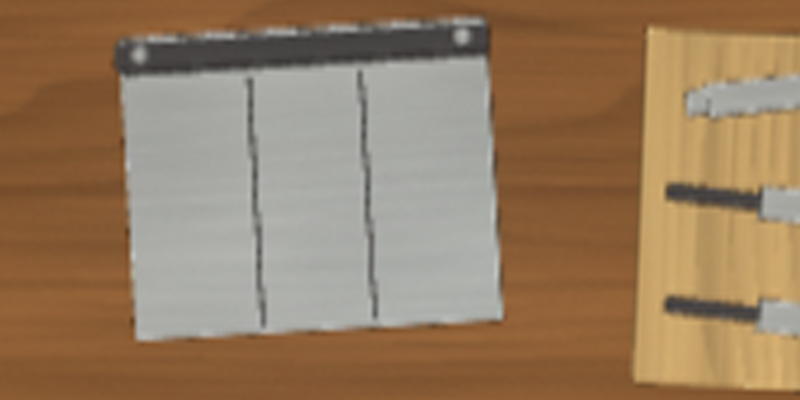

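```bash
cat >> see.py <<'E'
def blanks(im,x1,y1,mm,region,off=0):
    """region: polygon in world xy; returns [(cx,cy,yaw tang->tip,len)] of blank origins"""
    hsv=cv2.cvtColor(im,cv2.COLOR_BGR2HSV);m=(hsv[...,1]<70).astype(np.uint8)*255
    pm=np.zeros_like(m);cv2.fillPoly(pm,[np.int32([[(y1-y)/mm,(x1-x)/mm] for x,y in region])],255);m&=pm
    m=cv2.morphologyEx(m,cv2.MORPH_OPEN,np.ones((3,3),np.uint8))
    out=[]
    for c in cv2.findContours(m,cv2.RETR_EXTERNAL,cv2.CHAIN_APPROX_NONE)[0]:
        if cv2.contourArea(c)*mm*mm<1200:continue
        q=np.zeros_like(m);cv2.drawContours(q,[c],-1,255,-1);r,cc=np.nonzero(q)
        P=np.c_[x1-(r+.5)*mm,y1-(cc+.5)*mm];g=im[r,cc].mean(1)
        C=P.mean(0);v=np.linalg.eigh(np.cov((P-C).T))[1][:,1]
        t=(P-C)@v;
        if np.corrcoef(t,g)[0,1]<0:v=-v;t=-t
        n=np.array([-v[1],v[0]]);s=(P-C)@n
        a,b=np.percentile(t,.3),np.percentile(t,99.7)
        O=C+v*(a+b)/2
        out.append((*O.round(1),round(float(np.degrees(np.arctan2(v[1],v[0]))),1),round(float(b-a),1)))
    return sorted(out)
E
python3 - <<'E'
from see import *
from scipy.optimize import least_squares
d=cams.get_image("top")
im=rect(d,340,680,-480,-190,26,0.5)
B=[(622,-236),(612,-440),(360,-430),(368,-225)]
for b in blanks(im,680,-190,.5,B):print(b)
cv2.imwrite("pics/r2.png",im)
pts=np.array([(122,73),(487,56),(137,340),(503,320),(250,77),(264,327),(360,70),(376,320)])
W=np.c_[650-pts[:,1]*.75,260-pts[:,0]*.75,np.full(8,26.)]
uv=proj(d,W)
L=np.array([(85,140),(85,-140),(-115,140),(-115,-140),(82,42.5),(-106,42.5),(82,-42.5),(-106,-42.5)])
def w(p):
    c,s=np.cos(p[2]),np.sin(p[2]);return np.c_[p[0]+L@[c,-s],p[1]+L@[s,c],np.full(8,12.)]
fit=least_squares(lambda p:((w(p)-back(d,uv,12))[:,:2]*np.array([[1,1]]*4+[[0,1]]*4)).ravel(),[500,30,0])
print(fit.x,np.degrees(fit.x[2]),fit.fun.round(1))
p=fit.x;print("stop_mid",p[0]+85*np.cos(p[2]),p[1]+85*np.sin(p[2]))
hs=cv2.cvtColor(d["frame"],cv2.COLOR_BGR2HSV)
# lamp head: bright white disc
m=((hs[...,1]<50)&(hs[...,2]>170)).astype(np.uint8);m[:,130:]=0
c=max(cv2.findContours(m,0,1)[0],key=cv2.contourArea);e=cv2.fitEllipse(cv2.convexHull(c));print(e,back(d,[e[0]],209),back(d,[e[0]],200))
E
```

```text
(np.float64(411.8), np.float64(-327.3), -96.7, 173.1)
(np.float64(496.3), np.float64(-328.8), -96.8, 172.8)
(np.float64(581.9), np.float64(-341.1), 96.2, 173.0)
[5.18999173e+02 2.74345449e+01 5.49104350e-02] 3.1461361742416614 [-2.1  0.8  0.4 -1.9  0.7  1.2  0.9 -0.8  0.   0.4  0.   0.7  0.  -1.1
  0.   0.7]
stop_mid 603.8710606797973 32.099586762034285
((96.36422729492188, 194.14883422851562), (33.664764404296875, 35.88676071166992), 43.764347076416016) [[460.78452046 429.17645675 209.        ]] [[461.9108895  433.34075581 200.        ]]
```

View pics/r2.png

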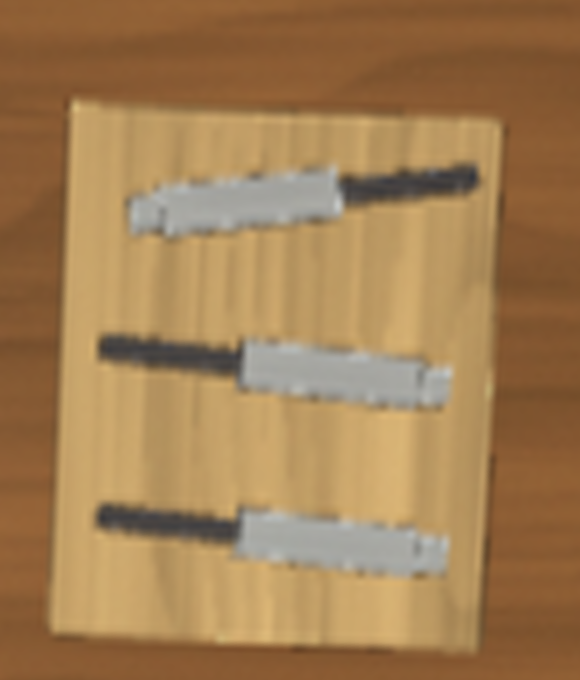

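The three blanks' lengths come out at 173 mm against the true 175. The grasp candidates are the grey blanks at crop px (305,198), (275,372) and (272,537). The red and orange ones are outside this crop and excluded. Fixture yaw is 3.15°, with stop_mid at (604, 32). Moving to hover over the board.

Request:
servo_tool([
  [[0,0.026,0.0255,-0.002,0,0,0],[0,0.026,0.0255,-0.002,0,0,0],[0,0.026,0.0255,-0.002,0,0,0],[0,0.026,0.0255,-0.002,0,0,0],[0,0.026,0.0255,-0.002,0,0,0],[0,0.026,0.0255,-0.002,0,0,0],[0,0.026,0.0255,-0.002,0,0,0],[0,0.026,0.0255,-0.002,0,0,0],[0,0.026,0.0255,-0.002,0,0,0],[0,0.026,0.0255,-0.002,0,0,0]],
])

```text
clock: 1.03
position: [386.9, 232.4, 251.5]
ee_rot: [0.979, -0.205, 0.0, -0.0]
contact_force: [1.1, 0.6, -0.6]
gripper_width: 85.7
grasp_force: 0.0
```

Request:
servo_tool([
  [[0,0.026,0.0255,-0.002,0,0,0],[0,0.026,0.0255,-0.002,0,0,0],[0,0.026,0.0255,-0.002,0,0,0],[0,0.026,0.0255,-0.002,0,0,0],[0,0.026,0.0255,-0.002,0,0,0],[0,0.026,0.0255,-0.002,0,0,0],[0,0.026,0.0255,-0.002,0,0,0]],
])

```text
clock: 1.62
position: [481.8, -4.2, 265.5]
ee_rot: [0.979, -0.205, 0.0, -0.0]
contact_force: [1.2, 1.7, -0.1]
gripper_width: 85.7
grasp_force: 0.0
```

Request:
servo_tool([
  [[0,0.0154,0.03,0,0,0,0],[0,0.0154,0.03,0,0,0,0],[0,0.0154,0.03,0,0,0,0],[0,0.0154,0.03,0,0,0,0],[0,0.0154,0.03,0,0,0,0],[0,0.0154,0.03,0,0,0,0],[0,0.0154,0.03,0,0,0,0],[0,0.0154,0.03,0,0,0,0],[0,0.0154,0.03,0,0,0,0],[0,0.0154,0.03,0,0,0,0]],
])

```text
clock: 2.45
position: [501.7, -340.6, 265.1]
ee_rot: [0.979, -0.205, -0.0, -0.0]
contact_force: [0.2, 0.8, -0.0]
gripper_width: 85.4
grasp_force: 0.0
```

Request:
servo_tool([
  [[0,0,0,0,0,0,7],[0,0,0,0,0,0,7],[0,0,0,0,0,0,7],[0,0,0,0,0,0,7],[0,0,0,0,0,0,7],[0,0,0,0,0,0,7],[0,0,0,0,0,0,7],[0,0,0,0,0,0,7],[0,0,0,0,0,0,7],[0,0,0,0,0,0,7]],
])

```text
clock: 3.28
position: [501.9, -338.9, 265.0]
ee_rot: [-0.682, 0.732, 0.0, -0.0]
contact_force: [0.8, -0.4, -0.4]
gripper_width: 85.6
grasp_force: 0.0
```

```bash
cat >> see.py <<'E'
def psi():
    x,y,_,_=arm.read_state()["ee_rot"];return np.degrees(np.arctan2(2*x*y,1-2*y*y))
def go(x,y,z,p):
    """tool-axis shift (m) to reach world x,y,z (mm) at present yaw, then turn about tool z to yaw p"""
    s=arm.read_state();a=np.radians(psi());dx,dy,dz=np.array([x,y,z])-s["position"]
    t=np.array([dx*np.cos(a)+dy*np.sin(a),dx*np.sin(a)-dy*np.cos(a),-dz])/1000
    print("shift",t.round(4),"len",round(float(np.linalg.norm(t)),3),"| turn",round(float(-((p-np.degrees(a)+180)%360-180)),2))
E
python3 - <<'E'
from see import *
d=cams.get_image("wrist");print(d["T"].round(2),d["K"].round(1),psi(),arm.read_state()["joints"].round(3))
im=rect(d,340,680,-480,-190,26,0.5)
B=[(622,-236),(612,-440),(360,-430),(368,-225)]
for b in blanks(im,680,-190,.5,B):print(b)
cv2.imwrite("pics/w1.png",np.hstack([cv2.resize(d["frame"],(453,340)),cv2.resize(im,(290,340))]))
E
```

```text
[[-1.0000e+00 -7.0000e-02 -2.0000e-02  4.9607e+02]
 [ 7.0000e-02 -9.4000e-01 -3.2000e-01 -4.2171e+02]
 [-0.0000e+00 -3.2000e-01  9.5000e-01  4.0732e+02]
 [ 0.0000e+00  0.0000e+00  0.0000e+00  1.0000e+00]] [[294.3   0.  254.5]
 [  0.  294.3 186.7]
 [  0.    0.    1. ]] -94.27387453274311 [-0.327  0.331  0.013 -0.    -1.253  0.252]
(np.float64(414.0), np.float64(-328.0), -96.7, 172.3)
(np.float64(497.9), np.float64(-329.4), -96.9, 172.5)
(np.float64(582.6), np.float64(-342.4), 96.1, 173.0)
```

View pics/w1.png

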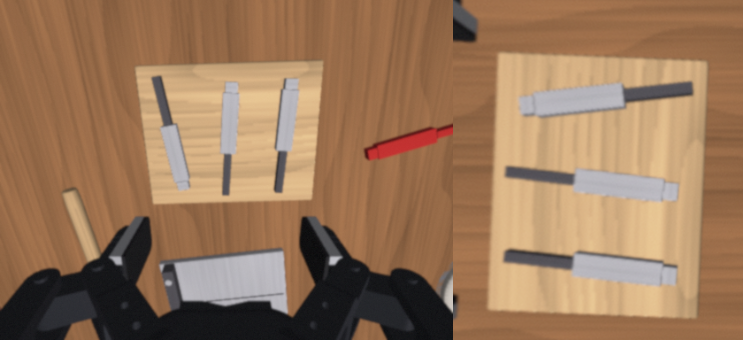

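```bash
python3 -c "
from see import *
go(496.3,-340.2,15,-96.8)"
```

```text
shift [0.0017 0.0055 0.25  ] len 0.25 | turn 2.53
```

Request:
servo_tool([
  [[80,0.0017,0.0055,0,0,0,2.5],[80,0,0,0.03,0,0,0],[80,0,0,0.035,0,0,0],[80,0,0,0.035,0,0,0],[80,0,0,0.035,0,0,0],[80,0,0,0.035,0,0,0],[80,0,0,0.03,0,0,0],[80,0,0,0.025,0,0,0],[80,0,0,0.015,0,0,0],[80,0,0,0.01,0,0,0]],
])

```text
clock: 4.17
position: [495.1, -339.8, 12.7]
ee_rot: [-0.669, 0.744, 0.002, -0.001]
contact_force: [-0.1, 0.6, 0.4]
gripper_width: 58.7
grasp_force: 0.0
```

Request:
servo_tool([
  [[80,0,0,0,0,0,0],[255,0,0,0,0,0,0],[255,0,0,0,0,0,0],[255,0,0,0,0,0,0],[255,0,0,0,0,0,0],[255,0,0,0,0,0,0],[255,0,0,0,0,0,0]],
])

```text
clock: 4.75
position: [497.4, -340.8, 17.2]
ee_rot: [-0.668, 0.744, -0.001, 0.001]
contact_force: [-1.5, 1.5, 5.0]
gripper_width: 21.9
grasp_force: 61.1
```

Request:
servo_tool([
  [[255,0,0,-0.015,0,0,0],[255,0,0,-0.02,0,0,0],[255,0,0,-0.02,0,0,0],[255,0,0,0,0,0,0]],
])

```text
clock: 5.08
position: [498.7, -341.3, 74.0]
ee_rot: [-0.668, 0.744, -0.004, 0.002]
contact_force: [1.1, -0.3, -1.8]
gripper_width: 22.0
grasp_force: 60.1
```

```bash
python3 -c "
from see import *
s=arm.read_state();print(s['position'],s['gripper_width'],s['grasp_force'],psi())
go(495.9,111.3,72,-176.85)"
```

```text
[ 498.69643029 -341.30316939   74.02130581] 22.01244072868547 60.07311165332794 -96.15618543684188
shift [-0.4497  0.0513  0.002 ] len 0.453 | turn 80.69
```

Request:
servo_tool([
  [[255,-0.0375,0.0043,0,0,0,0],[255,-0.0375,0.0043,0,0,0,0],[255,-0.0375,0.0043,0,0,0,0],[255,-0.0375,0.0043,0,0,0,0],[255,-0.0375,0.0043,0,0,0,0],[255,-0.0375,0.0043,0,0,0,0],[255,-0.0375,0.0043,0,0,0,0],[255,-0.0375,0.0043,0,0,0,0],[255,-0.0375,0.0043,0,0,0,0],[255,-0.0375,0.0043,0,0,0,0]],
])

```text
clock: 5.92
position: [492.9, 38.7, 69.2]
ee_rot: [-0.668, 0.745, 0.001, -0.001]
contact_force: [1.7, 0.1, -3.4]
gripper_width: 21.7
grasp_force: 63.8
```

Request:
servo_tool([
  [[255,-0.0375,0.0043,0,0,0,0],[255,-0.0375,0.0043,0,0,0,0],[255,0,0,0,0,0,6.7],[255,0,0,0,0,0,6.7],[255,0,0,0,0,0,6.7],[255,0,0,0,0,0,6.7],[255,0,0,0,0,0,6.7],[255,0,0,0,0,0,6.7]],
])

```text
clock: 6.58
position: [492.8, 112.3, 69.0]
ee_rot: [-0.368, 0.93, 0.0, -0.001]
contact_force: [0.0, -1.2, -3.5]
gripper_width: 21.8
grasp_force: 63.8
```

Request:
servo_tool([
  [[255,0,0,0,0,0,6.7],[255,0,0,0,0,0,6.7],[255,0,0,0,0,0,6.7],[255,0,0,0,0,0,6.7],[255,0,0,0,0,0,6.7],[255,0,0,0,0,0,6.7],[255,0,0,0,0,0,0]],
])

```text
clock: 7.17
position: [492.8, 112.2, 69.1]
ee_rot: [-0.028, 1.0, -0.0, -0.001]
contact_force: [0.1, -0.5, -4.3]
gripper_width: 21.8
grasp_force: 63.8
```

```bash
python3 - <<'E'
from see import *
s=arm.read_state();print(s['position'],s['gripper_width'],s['grasp_force'],psi())
d=cams.get_image("wrist");cv2.imwrite("pics/w2.png",d["frame"])
t=cams.get_image("top")
im=rect(t,380,680,-150,200,12,.5);cv2.imwrite("pics/t2.png",np.hstack([d["frame"],cv2.resize(im,(288,384*288//329))[:384] if 0 else cv2.resize(im,(288,384))]))
go(495.9,111.3,18,-176.85)
E
```

```text
[492.83637504 112.22928861  69.07657015] 21.786139292475273 63.841363191604614 -176.75548968973158
shift [-0.0027 -0.0012  0.0514] len 0.052 | turn 0.39
```

View pics/t2.png

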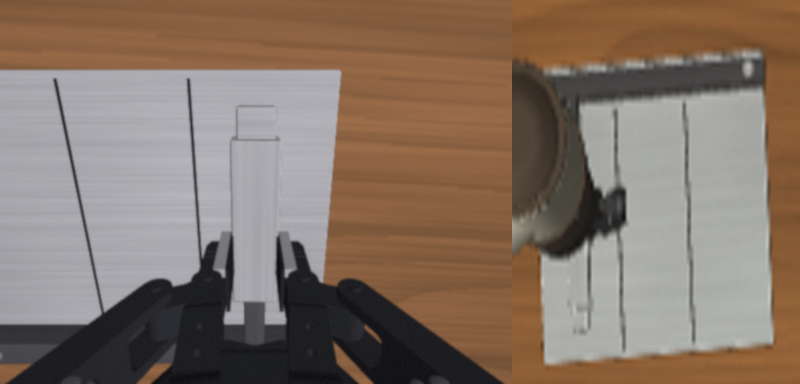

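Held blank is straight, with tip at (257,107) and tang going under the palm at (255,315), over the left lane. Checking fixture corner (340,71) and lines against the fit.

```bash
cat >> see.py <<'E'
F=np.array([519.0,27.4]);FY=np.radians(3.15)
def fw(x,y):
    c,s=np.cos(FY),np.sin(FY);return F+np.array([c*x-s*y,s*x+c*y])
def fl(P):
    c,s=np.cos(FY),np.sin(FY);q=np.asarray(P)[:2]-F;return np.array([c*q[0]+s*q[1],-s*q[0]+c*q[1]])
E
python3 - <<'E'
from see import *
d=dict(np.load("/dev/null")) if 0 else cams.get_image("wrist")
for n,uv,z,L in(("corner",(340,71),12,(-115,140)),("line",(189,80),12,(-110,42.5)),("line",(199,240),12,(0,42.5)),("line-",(55,80),12,(-110,-42.5)),("line-",(102,310),12,(50,-42.5)),("tip",(256.5,106.5),78,(-106,85)),("junct",(255,302),78,(0,85))):
    print(n,fl(back(d,[uv],z)[0]).round(1),L)
E
```

```text
corner [-113.8  139.5] (-115, 140)
line [-107.8   43.6] (-110, 42.5)
line [ 7.2 43.8] (0, 42.5)
line- [-107.3  -42. ] (-110, -42.5)
line- [ 73.6 -40.9] (50, -42.5)
tip [-95.7  86.5] (-106, 85)
junct [ 9.  86.5] (0, 85)
```

Request:
servo_tool([
  [[255,0,0,0.015,0,0,0.3],[255,0,0,0.015,0,0,0],[255,0,0,0.01,0,0,0],[255,0,0,0.006,0,0,0],[255,0,0,0.004,0,0,0],[255,0,0,0,0,0,0]],
])

```text
clock: 7.82
position: [493.5, 112.4, 19.6]
ee_rot: [-0.027, 1.0, -0.0, -0.001]
contact_force: [0.4, -0.4, -3.3]
gripper_width: 22.0
grasp_force: 63.8
```

Request:
servo_tool([
  [[255,-0.002,0,0,0,0,0],[255,-0.002,0,0,0,0,0],[255,-0.001,0,0,0,0,0],[255,0,0,0,0,0,0]],
])

```text
clock: 8.15
position: [499.0, 113.0, 20.7]
ee_rot: [-0.027, 1.0, 0.0, 0.0]
contact_force: [-0.5, -0.4, -2.8]
gripper_width: 22.1
grasp_force: 63.8
```

Request:
servo_tool([
  [[255,-0.001,0,0,0,0,0],[255,-0.001,0,0,0,0,0],[255,0,0,0,0,0,0]],
])

```text
clock: 8.4
position: [499.1, 112.5, 20.0]
ee_rot: [-0.027, 1.0, -0.001, -0.002]
contact_force: [-4.8, 2.4, -1.2]
gripper_width: 21.6
grasp_force: 64.1
```

Request:
servo_tool([
  [[255,0,0,0.0015,0,0,0],[255,-0.001,0,0.001,0,0,0],[255,0,0,0,0,0,0],[255,0,0,0,0,0,0]],
])

```text
clock: 8.73
position: [499.1, 112.3, 17.8]
ee_rot: [-0.027, 1.0, -0.001, -0.003]
contact_force: [-7.9, 2.4, 2.5]
gripper_width: 22.2
grasp_force: 64.6
```

Request:
servo_tool([
  [[90,0,0,0,0,0,0],[90,0,0,0,0,0,0],[90,0,0,0,0,0,0],[90,0,0,-0.015,0,0,0],[90,0,0,-0.03,0,0,0],[90,0,0,-0.04,0,0,0],[90,0,0,-0.04,0,0,0],[90,0,0,-0.04,0,0,0],[90,0,0,-0.035,0,0,0],[90,0,0,0,0,0,0]],
])

```text
clock: 9.57
position: [506.7, 114.6, 227.0]
ee_rot: [-0.028, 1.0, 0.003, 0.009]
contact_force: [1.7, 0.4, 0.2]
gripper_width: 55.7
grasp_force: 0.0
```

```bash
cat >> see.py <<'E'
def onfix(name="wrist"):
    """blanks on the fixture, via edges-free brightness: rectified picture of plate in fixture frame"""
    d=cams.get_image(name);mm=.5
    c=[fw(90,145),fw(90,-145),fw(-120,-145),fw(-120,145)]
    p=proj(d,[[*q,26] for q in c]).astype(np.float32);W,H=580,420
    M=cv2.getPerspectiveTransform(p,np.float32([[0,0],[W,0],[W,H],[0,H]]))
    return d,cv2.warpPerspective(d["frame"],M,(W,H),flags=cv2.INTER_CUBIC)
E
python3 - <<'E'
from see import *
print(arm.read_state()['position'])
d,im=onfix("wrist");t=cams.get_image("top")
im2=rect(t,340,680,-480,-190,26,.5)
B=[(622,-236),(612,-440),(360,-430),(368,-225)]
for b in blanks(im2,680,-190,.5,B):print(b)
cv2.imwrite("pics/f3.png",im);go(411.8,-340,80,-96.7)
E
```

```text
[506.73162289 114.60645374 226.96771938]
(np.float64(411.8), np.float64(-327.3), -96.6, 173.1)
(np.float64(581.9), np.float64(-341.0), 96.2, 173.0)
shift [ 0.1154 -0.448   0.1401] len 0.483 | turn -80.23
```

View pics/f3.png

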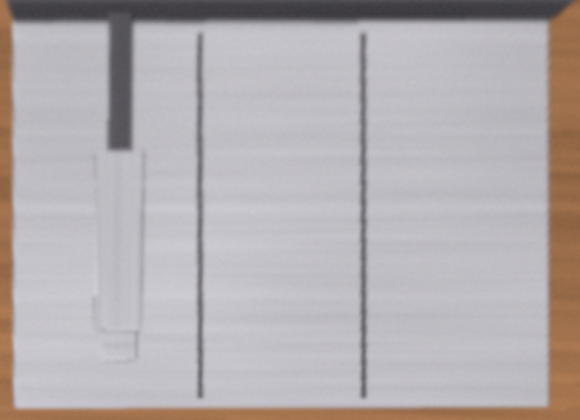

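Blank 1 sits in the left lane: tang end at crop row 13 on the bar line, centred at col 120, yaw about 0. Next blank: the one at (412,-327).

Request:
servo_tool([
  [[90,0.0096,-0.0373,0.0117,0,0,0],[90,0.0096,-0.0373,0.0117,0,0,0],[90,0.0096,-0.0373,0.0117,0,0,0],[90,0.0096,-0.0373,0.0117,0,0,0],[90,0.0096,-0.0373,0.0117,0,0,0],[90,0.0096,-0.0373,0.0117,0,0,0],[90,0.0096,-0.0373,0.0117,0,0,0],[90,0.0096,-0.0373,0.0117,0,0,0],[90,0.0096,-0.0373,0.0117,0,0,0],[90,0.0096,-0.0373,0.0117,0,0,0]],
])

```text
clock: 10.5
position: [424.6, -266.2, 99.0]
ee_rot: [-0.027, 1.0, 0.0, -0.001]
contact_force: [1.3, -0.3, -0.7]
gripper_width: 55.7
grasp_force: 0.0
```

Request:
servo_tool([
  [[90,0.0096,-0.0373,0.0117,0,0,0],[90,0.0096,-0.0373,0.0117,0,0,0],[90,0,0,0,0,0,-6.7],[90,0,0,0,0,0,-6.7],[90,0,0,0,0,0,-6.7],[90,0,0,0,0,0,-6.7],[90,0,0,0,0,0,-6.7],[90,0,0,0,0,0,-6.7]],
])

```text
clock: 11.17
position: [409.9, -340.0, 75.8]
ee_rot: [-0.371, 0.929, 0.001, -0.001]
contact_force: [0.8, -0.6, -0.9]
gripper_width: 55.1
grasp_force: 0.0
```

Request:
servo_tool([
  [[90,0,0,0,0,0,-6.7],[90,0,0,0,0,0,-6.7],[90,0,0,0,0,0,-6.7],[90,0,0,0,0,0,-6.7],[90,0,0,0,0,0,-6.7],[90,0,0,0,0,0,-6.7],[90,0,0,0,0,0,0]],
])

```text
clock: 11.75
position: [410.1, -339.9, 76.0]
ee_rot: [-0.666, 0.746, 0.001, -0.001]
contact_force: [0.0, 1.1, -0.9]
gripper_width: 55.4
grasp_force: 0.0
```

```bash
python3 -c "
from see import *
print(arm.read_state()['position'])
go(411.9,-338.7,16.5,-96.7)"
```

```text
[ 410.08486853 -339.85689741   75.99189758]
shift [-0.0014 -0.0017  0.0595] len 0.06 | turn 0.29
```

Request:
servo_tool([
  [[90,-0.0014,-0.0017,0.01,0,0,0.3],[90,0,0,0.02,0,0,0],[90,0,0,0.015,0,0,0],[90,0,0,0.01,0,0,0],[90,0,0,0.004,0,0,0],[255,0,0,0,0,0,0],[255,0,0,0,0,0,0],[255,0,0,0,0,0,0],[255,0,0,0,0,0,0],[255,0,0,0,0,0,0]],
])

```text
clock: 12.58
position: [412.9, -339.0, 19.1]
ee_rot: [-0.664, 0.748, -0.0, 0.0]
contact_force: [-1.7, 0.6, 0.7]
gripper_width: 22.0
grasp_force: 59.7
```

Request:
servo_tool([
  [[255,0,0,0,0,0,0],[255,0,0,-0.015,0,0,0],[255,0,0,-0.02,0,0,0],[255,0,0,-0.02,0,0,0],[255,0,0,0,0,0,0]],
])

```text
clock: 13.0
position: [415.1, -340.0, 76.5]
ee_rot: [-0.664, 0.748, -0.004, 0.001]
contact_force: [1.7, -0.4, -3.8]
gripper_width: 21.8
grasp_force: 59.7
```

```bash
python3 -c "
from see import *
print(arm.read_state()['position'])
go(*fw(-18.5,0.5),71,-176.85)"
```

```text
[ 415.06398658 -340.00200237   76.52259265]
shift [-0.3744 -0.0416  0.0055] len 0.377 | turn 80.08
```

Request:
servo_tool([
  [[255,-0.0374,-0.0044,0,0,0,0],[255,-0.0374,-0.0044,0,0,0,0],[255,-0.0374,-0.0044,0,0,0,0],[255,-0.0374,-0.0044,0,0,0,0],[255,-0.0374,-0.0044,0,0,0,0],[255,-0.0374,-0.0044,0,0,0,0],[255,-0.0374,-0.0044,0,0,0,0],[255,-0.0374,-0.0044,0,0,0,0],[255,-0.0374,-0.0044,0,0,0,0],[255,-0.0374,-0.0044,0,0,0,0]],
])

```text
clock: 13.83
position: [499.9, 29.0, 72.0]
ee_rot: [-0.664, 0.748, 0.001, -0.001]
contact_force: [0.2, 0.4, -4.3]
gripper_width: 21.7
grasp_force: 59.7
```

Request:
servo_tool([
  [[255,0,0,0,0,0,6.7],[255,0,0,0,0,0,6.7],[255,0,0,0,0,0,6.7],[255,0,0,0,0,0,6.7],[255,0,0,0,0,0,6.7],[255,0,0,0,0,0,6.7],[255,0,0,0,0,0,6.7],[255,0,0,0,0,0,6.7],[255,0,0,0,0,0,6.7],[255,0,0,0,0,0,6.7]],
])

```text
clock: 14.67
position: [499.8, 27.1, 71.8]
ee_rot: [-0.138, 0.991, 0.0, -0.001]
contact_force: [-0.4, -0.2, -4.3]
gripper_width: 21.5
grasp_force: 59.7
```

Request:
servo_tool([
  [[255,0,0,0,0,0,6.7],[255,0,0,0,0,0,6.4],[255,0,0,0,0,0,0],[255,0,0,0,0,0,0]],
])

```text
clock: 15.0
position: [500.0, 27.1, 72.2]
ee_rot: [-0.028, 1.0, -0.0, -0.001]
contact_force: [-0.1, -0.7, -3.9]
gripper_width: 21.7
grasp_force: 59.7
```

```bash
python3 - <<'E'
from see import *
s=arm.read_state();print(s['position'],s['grasp_force'],psi())
d=cams.get_image("wrist");z=s['position'][2]+9
c=[fw(90,145),fw(90,-145),fw(-120,-145),fw(-120,145)]
p=proj(d,[[*q,z] for q in c]).astype(np.float32)
M=cv2.getPerspectiveTransform(p,np.float32([[0,0],[580,0],[580,420],[0,420]]))
cv2.imwrite("pics/w4.png",cv2.warpPerspective(d["frame"],M,(580,420)))
go(*fw(-18.5,0.5),18.5,-176.85)
E
```

```text
[499.99509725  27.06692932  72.22364965] 59.67660963535309 -176.7737247662789
shift [-0.0003 -0.0002  0.054 ] len 0.054 | turn 0.07
```

View pics/w4.png

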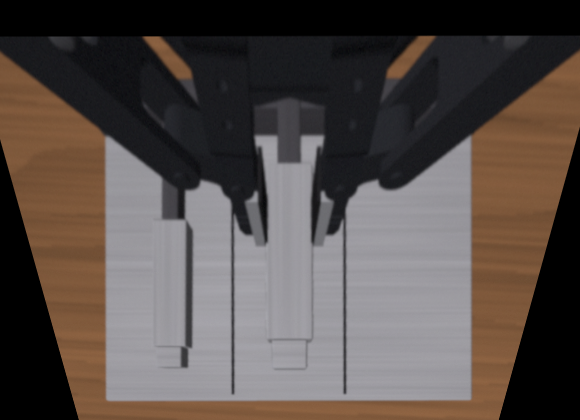

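Held blank is straight and centred (col 289, tip row 369), leaving about a 4.5 mm gap to the bar. Lowering and pushing home.

Request:
servo_tool([
  [[255,0,0,0.015,0,0,0],[255,0,0,0.015,0,0,0],[255,0,0,0.012,0,0,0],[255,0,0,0.006,0,0,0],[255,0,0,0.004,0,0,0],[255,0,0,0,0,0,0]],
])

```text
clock: 15.55
position: [500.5, 27.1, 20.7]
ee_rot: [-0.027, 1.0, -0.0, -0.001]
contact_force: [-0.1, 0.8, -5.0]
gripper_width: 22.0
grasp_force: 59.6
```

Request:
servo_tool([
  [[255,-0.002,0,0,0,0,0],[255,-0.002,0,0,0,0,0],[255,-0.001,0,0,0,0,0],[255,0,0,0,0,0,0]],
])

```text
clock: 15.88
position: [504.2, 27.2, 21.4]
ee_rot: [-0.027, 1.0, -0.0, -0.002]
contact_force: [-4.6, 1.2, -2.9]
gripper_width: 21.9
grasp_force: 59.8
```

Request:
servo_tool([
  [[255,-0.001,0,0,0,0,0],[255,0,0,0,0,0,0]],
])

```text
clock: 16.05
position: [504.3, 27.0, 21.1]
ee_rot: [-0.027, 1.0, -0.0, -0.003]
contact_force: [-6.7, 2.2, -3.2]
gripper_width: 22.0
grasp_force: 59.9
```

Request:
servo_tool([
  [[255,0,0,0.0015,0,0,0],[255,0,0,0.001,0,0,0],[255,0,0,0,0,0,0],[90,0,0,0,0,0,0],[90,0,0,0,0,0,0],[90,0,0,0,0,0,0],[90,0,0,-0.015,0,0,0],[90,0,0,-0.03,0,0,0],[90,0,0,-0.04,0,0,0],[90,0,0,-0.04,0,0,0]],
])

```text
clock: 16.88
position: [507.3, 27.5, 145.6]
ee_rot: [-0.027, 1.0, -0.0, 0.0]
contact_force: [1.6, -0.1, 0.0]
gripper_width: 55.1
grasp_force: 0.0
```

Request:
servo_tool([
  [[90,0,0,-0.04,0,0,0],[90,0,0,-0.035,0,0,0],[90,0,0,0,0,0,0],[90,0,0,0,0,0,0]],
])

```text
clock: 17.22
position: [508.8, 28.1, 222.3]
ee_rot: [-0.027, 1.0, 0.001, 0.004]
contact_force: [0.1, 0.5, -0.5]
gripper_width: 55.1
grasp_force: 0.0
```

```bash
python3 - <<'E'
from see import *
d,im=onfix();t=cams.get_image("top");cv2.imwrite("pics/f4.png",im)
im2=rect(t,340,680,-480,-190,26,.5)
B=[(622,-236),(612,-440),(360,-430),(368,-225)]
for b in blanks(im2,680,-190,.5,B):print(b)
print(arm.read_state()['position']);go(581,-330.8,75,-83.9)
E
```

```text
(np.float64(581.9), np.float64(-341.0), 96.2, 172.9)
[506.66329225  27.53029167 218.71214921]
shift [-0.055  -0.3618  0.1437] len 0.393 | turn -93.03
```

View pics/f4.png

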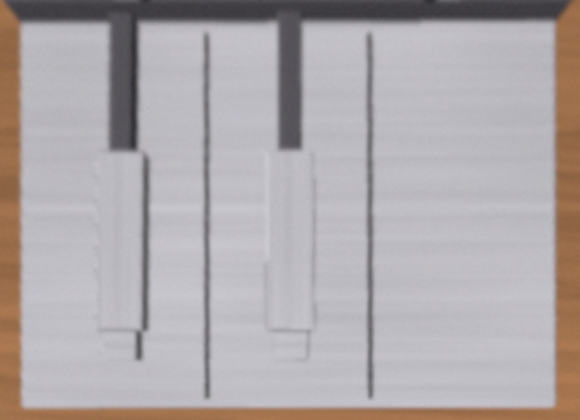

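Both blanks are square against the bar (tangs at cols 120 and 290, tips at row 360). Third blank next.

Request:
servo_tool([
  [[90,-0.005,-0.033,0.013,0,0,0],[90,-0.005,-0.033,0.013,0,0,0],[90,-0.005,-0.033,0.013,0,0,0],[90,-0.005,-0.033,0.013,0,0,0],[90,-0.005,-0.033,0.013,0,0,0],[90,-0.005,-0.033,0.013,0,0,0],[90,-0.005,-0.033,0.013,0,0,0],[90,-0.005,-0.033,0.013,0,0,0],[90,-0.005,-0.033,0.013,0,0,0],[90,-0.005,-0.033,0.013,0,0,0]],
])

```text
clock: 18.15
position: [573.7, -300.8, 86.0]
ee_rot: [-0.027, 1.0, 0.0, -0.002]
contact_force: [0.2, 0.0, 0.3]
gripper_width: 55.4
grasp_force: 0.0
```

Request:
servo_tool([
  [[90,-0.005,-0.032,0.013,0,0,0],[90,0,0,0,0,0,-6.7],[90,0,0,0,0,0,-6.7],[90,0,0,0,0,0,-6.7],[90,0,0,0,0,0,-6.7],[90,0,0,0,0,0,-6.7],[90,0,0,0,0,0,-6.7],[90,0,0,0,0,0,-6.7]],
])

```text
clock: 18.82
position: [580.2, -330.8, 73.5]
ee_rot: [-0.425, 0.905, 0.001, -0.001]
contact_force: [-0.6, 0.1, 0.0]
gripper_width: 55.2
grasp_force: 0.0
```

Request:
servo_tool([
  [[90,0,0,0,0,0,-6.7],[90,0,0,0,0,0,-6.7],[90,0,0,0,0,0,-6.7],[90,0,0,0,0,0,-6.7],[90,0,0,0,0,0,-6.7],[90,0,0,0,0,0,-6.7],[90,0,0,0,0,0,-6],[90,0,0,0,0,0,0]],
])

```text
clock: 19.48
position: [580.2, -330.7, 73.6]
ee_rot: [0.745, -0.667, -0.002, 0.001]
contact_force: [-1.0, 0.3, 0.3]
gripper_width: 55.4
grasp_force: 0.0
```

```bash
python3 - <<'E'
from see import *
print(arm.read_state()['position']);go(581,-330.8,16.5,-83.9)
d=cams.get_image("wrist");im2=rect(d,540,630,-480,-190,26,.5)
B=[(622,-236),(612,-440),(545,-435),(550,-232)]
for b in blanks(im2,630,-190,.5,B):print(b)
E
```

```text
[ 580.24882238 -330.733777     73.63747269]
shift [ 0.0001 -0.0007  0.0571] len 0.057 | turn 0.18
(np.float64(583.7), np.float64(-342.5), 96.2, 172.7)
```

Request:
servo_tool([
  [[90,0,-0.0013,0.01,0,0,0.2],[90,0,0,0.02,0,0,0],[90,0,0,0.015,0,0,0],[90,0,0,0.008,0,0,0],[90,0,0,0.004,0,0,0],[255,0,0,0,0,0,0],[255,0,0,0,0,0,0],[255,0,0,0,0,0,0],[255,0,0,0,0,0,0],[255,0,0,0,0,0,0]],
])

```text
clock: 20.37
position: [583.1, -331.0, 20.0]
ee_rot: [0.743, -0.669, 0.001, -0.0]
contact_force: [-0.6, 0.6, 1.2]
gripper_width: 22.0
grasp_force: 60.0
```

Request:
servo_tool([
  [[255,0,0,0,0,0,0],[255,0,0,-0.015,0,0,0],[255,0,0,-0.02,0,0,0],[255,0,0,-0.02,0,0,0],[255,0,0,0,0,0,0],[255,0,0,0,0,0,0]],
])

```text
clock: 20.87
position: [582.7, -330.7, 74.1]
ee_rot: [0.743, -0.669, 0.001, -0.001]
contact_force: [0.4, -0.3, -4.9]
gripper_width: 21.6
grasp_force: 59.5
```

```bash
python3 -c "
from see import *
print(arm.read_state()['position'],psi())
go(*fw(-18.5,-84),71,3.15)"
```

```text
[ 582.69187044 -330.6509618    74.11745536] -84.0454327124493
shift [-0.2797  0.0488  0.0031] len 0.284 | turn -87.2
```

Request:
servo_tool([
  [[255,-0.035,0.006,0,0,0,0],[255,-0.035,0.006,0,0,0,0],[255,-0.035,0.006,0,0,0,0],[255,-0.035,0.006,0,0,0,0],[255,-0.035,0.006,0,0,0,0],[255,-0.035,0.006,0,0,0,0],[255,-0.035,0.006,0,0,0,0],[255,-0.035,0.006,0,0,0,0]],
])

```text
clock: 21.53
position: [503.3, -56.0, 72.1]
ee_rot: [0.743, -0.67, -0.001, 0.001]
contact_force: [0.9, 0.7, -3.1]
gripper_width: 21.5
grasp_force: 59.5
```

Request:
servo_tool([
  [[255,0,0,0,0,0,-6.7],[255,0,0,0,0,0,-6.7],[255,0,0,0,0,0,-6.7],[255,0,0,0,0,0,-6.7],[255,0,0,0,0,0,-6.7],[255,0,0,0,0,0,-6.7],[255,0,0,0,0,0,-6.7],[255,0,0,0,0,0,-6.7],[255,0,0,0,0,0,-6.7],[255,0,0,0,0,0,-6.7]],
])

```text
clock: 22.37
position: [503.9, -57.5, 72.0]
ee_rot: [0.989, -0.145, -0.002, 0.0]
contact_force: [-0.3, 0.4, -3.2]
gripper_width: 22.0
grasp_force: 59.5
```

Request:
servo_tool([
  [[255,0,0,0,0,0,-6.7],[255,0,0,0,0,0,-6.7],[255,0,0,0,0,0,-6.7],[255,0,0,0,0,0,0],[255,0,0,0,0,0,0]],
])

```text
clock: 22.78
position: [504.4, -57.5, 72.6]
ee_rot: [1.0, 0.025, -0.001, 0.0]
contact_force: [-0.8, 0.2, -4.6]
gripper_width: 21.7
grasp_force: 59.5
```

```bash
python3 - <<'E'
from see import *
s=arm.read_state();print(s['position'],s['grasp_force'],s['joints'].round(2),psi())
d=cams.get_image("wrist");t=cams.get_image("top");z=s['position'][2]+6
c=[fw(100,145),fw(100,-145),fw(-120,-145),fw(-120,145)]
ims=[]
for q,zz in((d,z),(t,z)):
    p=proj(q,[[*k,zz] for k in c]).astype(np.float32)
    M=cv2.getPerspectiveTransform(p,np.float32([[0,0],[400,0],[400,303],[0,303]]))
    ims.append(cv2.warpPerspective(q["frame"],M,(400,303)))
cv2.imwrite("pics/w5.png",np.hstack(ims))
go(*fw(-18.5,-84.5),20,3.15)
E
```

```text
[504.3909221  -57.48088262  72.55840781] 59.549251198768616 [ 0.21  0.37 -0.48 -0.   -0.72  1.42] 2.889025074091997
shift [0.0003 0.0006 0.0531] len 0.053 | turn -0.21
```

View pics/w5.png

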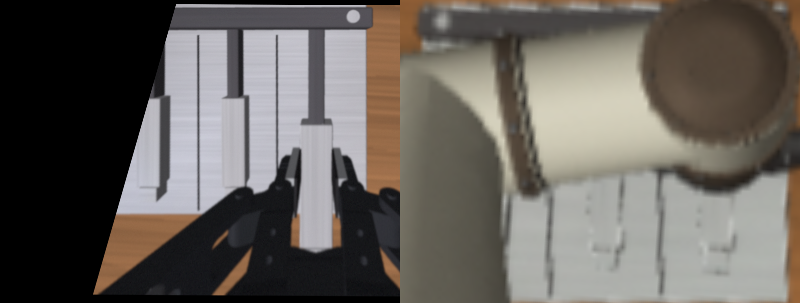

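Held blank points tang to the bar (tang end at (316,28), a gap of about 5 mm). Lowering and pushing in.

Request:
servo_tool([
  [[255,0,0.0006,0.015,0,0,-0.2],[255,0,0,0.015,0,0,0],[255,0,0,0.012,0,0,0],[255,0,0,0.005,0,0,0],[255,0,0,0.003,0,0,0],[255,0,0,0,0,0,0]],
])

```text
clock: 23.38
position: [505.4, -58.0, 23.5]
ee_rot: [1.0, 0.028, -0.0, 0.0]
contact_force: [-0.4, 0.2, -3.8]
gripper_width: 22.0
grasp_force: 59.5
```

Request:
servo_tool([
  [[255,0.002,0,0,0,0,0],[255,0.002,0,0,0,0,0],[255,0.001,0,0,0,0,0],[255,0,0,0,0,0,0]],
])

```text
clock: 23.72
position: [510.4, -57.7, 24.2]
ee_rot: [1.0, 0.029, -0.0, -0.0]
contact_force: [-1.5, 0.1, -3.2]
gripper_width: 21.4
grasp_force: 59.6
```

Request:
servo_tool([
  [[255,0.001,0,0,0,0,0],[255,0,0,0,0,0,0]],
])

```text
clock: 23.88
position: [510.4, -57.8, 23.8]
ee_rot: [1.0, 0.029, -0.001, 0.0]
contact_force: [-4.2, 0.2, -3.0]
gripper_width: 21.9
grasp_force: 59.7
```

Request:
servo_tool([
  [[255,0,0,0.002,0,0,0],[255,0.001,0,0.0015,0,0,0],[255,0,0,0,0,0,0],[90,0,0,0,0,0,0],[90,0,0,0,0,0,0],[90,0,0,0,0,0,0],[90,0,0,-0.015,0,0,0],[90,0,0,-0.03,0,0,0],[90,0,0,-0.04,0,0,0],[90,0,0,-0.04,0,0,0]],
])

```text
clock: 24.72
position: [513.1, -57.6, 146.9]
ee_rot: [1.0, 0.029, 0.0, 0.0]
contact_force: [1.2, 1.4, -0.2]
gripper_width: 55.2
grasp_force: 0.0
```

Request:
servo_tool([
  [[90,0,0,-0.04,0,0,0],[90,0,0,-0.04,0,0,0],[90,0,0,-0.04,0,0,0],[90,0,0,-0.035,0,0,0],[0,0,0,0,0,0,0],[0,0,0,0,0,0,0]],
])

```text
clock: 25.22
position: [514.3, -57.3, 303.6]
ee_rot: [1.0, 0.029, 0.004, -0.001]
contact_force: [-0.5, -0.3, -1.5]
gripper_width: 77.5
grasp_force: 0.0
```

```bash
python3 - <<'E'
from see import *
d,im=onfix("wrist");cv2.imwrite("pics/f5.png",im)
s=arm.read_state();print(s['position'],s['joints'].round(2))
go(440,390,300,3.15)
t=cams.get_image("top");hs=cv2.cvtColor(t["frame"],cv2.COLOR_BGR2HSV)
m=((hs[...,2]<60)).astype(np.uint8);m[:,130:]=0;m[:180]=0;m[210:]=0
for c in cv2.findContours(m,0,1)[0]:
    if cv2.contourArea(c)>8:print(cv2.boundingRect(c),cv2.contourArea(c),c.reshape(-1,2).tolist())
E
```

```text
[513.12745647 -57.34649469 301.31272365] [ 0.2   0.15 -0.14 -0.   -1.28  1.43]
shift [-0.0474 -0.4508  0.0013] len 0.453 | turn 0.13
(86, 189, 14, 8) 73.0 [[87, 189], [86, 190], [86, 191], [86, 192], [86, 193], [87, 194], [88, 195], [89, 195], [90, 195], [91, 195], [92, 196], [93, 196], [94, 196], [95, 196], [96, 196], [97, 196], [98, 196], [99, 195], [99, 194], [99, 193], [99, 192], [98, 191], [97, 191], [96, 190], [95, 190], [94, 190], [93, 190], [92, 189], [91, 189], [90, 189], [89, 189], [88, 189]]
(1, 180, 53, 30) 309.5 [[41, 180], [41, 181], [41, 182], [42, 183], [42, 184], [42, 185], [42, 186], [42, 187], [41, 188], [40, 188], [39, 188], [38, 189], [37, 189], [36, 189], [35, 190], [34, 190], [33, 190], [32, 191], [31, 191], [30, 191], [29, 192], [28, 192], [27, 192], [26, 192], [25, 193], [24, 193], [23, 193], [22, 194], [21, 194], [20, 194], [19, 195], [18, 195], [17, 196], [16, 196], [15, 196], [14, 196], [13, 197], [12, 197], [11, 197], [10, 198], [9, 198], [8, 198], [7, 199], [6, 199], [5, 199], [4, 200], [3, 200], [2, 200], [1, 201], [2, 201], [3, 200], [4, 201], [5, 201]
[... 353 characters left out ...]
, 197], [33, 198], [33, 199], [33, 200], [33, 201], [33, 202], [34, 203], [34, 204], [34, 205], [34, 206], [35, 207], [35, 208], [35, 209], [35, 208], [35, 207], [34, 206], [34, 205], [34, 204], [34, 203], [33, 202], [33, 201], [33, 200], [33, 199], [33, 198], [34, 197], [35, 197], [36, 197], [37, 196], [38, 196], [39, 196], [40, 195], [41, 195], [42, 195], [43, 194], [44, 194], [45, 194], [46, 193], [47, 193], [48, 193], [49, 192], [50, 192], [51, 192], [52, 192], [52, 191], [53, 190], [53, 189], [53, 188], [53, 187], [53, 186], [52, 185], [52, 184], [52, 183], [52, 182], [51, 181], [51, 180], [50, 180], [49, 180], [48, 180], [47, 180], [46, 180], [45, 180], [44, 180], [43, 180], [42, 180]]
```

View pics/f5.png

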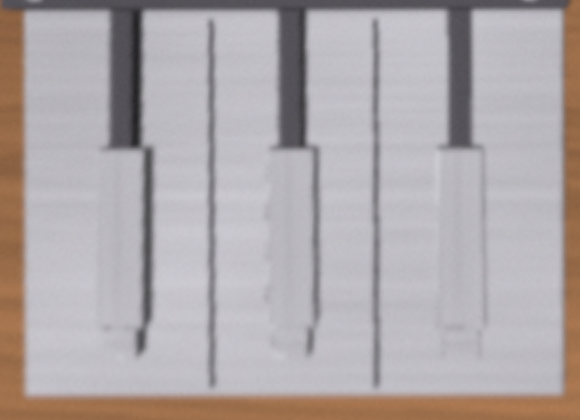

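All three tangs stand at the bar (cols 123, 291, 460), blanks parallel. Now to the lamp knob.

Request:
servo_tool([
  [[0,-0.0019,-0.0347,0,0,0,0],[0,-0.0019,-0.0347,0,0,0,0],[0,-0.0019,-0.0347,0,0,0,0],[0,-0.0019,-0.0347,0,0,0,0],[0,-0.0019,-0.0347,0,0,0,0],[0,-0.0019,-0.0347,0,0,0,0],[0,-0.0019,-0.0347,0,0,0,0],[0,-0.0019,-0.0347,0,0,0,0],[0,-0.0019,-0.0347,0,0,0,0],[0,-0.0019,-0.0347,0,0,0,0]],
])

```text
clock: 26.15
position: [472.8, 289.2, 298.6]
ee_rot: [1.0, 0.029, -0.001, 0.001]
contact_force: [0.5, -0.4, 0.0]
gripper_width: 85.4
grasp_force: 0.0
```

Request:
servo_tool([
  [[0,-0.0019,-0.0347,0,0,0,0],[0,-0.0019,-0.0347,0,0,0,0],[0,-0.0019,-0.0347,0,0,0,0],[0,-0.0019,-0.0347,0,0,0,0],[0,0,0,0,0,0,0]],
])

```text
clock: 26.57
position: [456.9, 430.8, 296.4]
ee_rot: [1.0, 0.031, -0.001, 0.001]
contact_force: [0.5, -0.1, 0.2]
gripper_width: 85.4
grasp_force: 0.0
```

```bash
python3 - <<'E'
from see import *
s=arm.read_state();print(s['position'],s['joints'].round(2),psi())
d=cams.get_image("wrist");cv2.imwrite("pics/l1.png",d["frame"])
print(proj(d,[[461,428,259],[461,428,209],[461,420,259],[461,436,259],[471,428,259]]).round(0))
E
```

```text
[456.93573737 430.79148531 296.44703249] [ 1.01  0.36  0.13 -0.   -1.35  0.62] 3.542078547762136
[[259. 212.]
 [258. 188.]
 [271. 213.]
 [247. 212.]
 [260. 198.]]
```

View pics/l1.png

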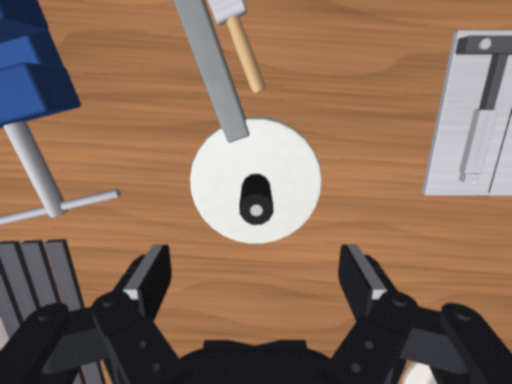

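Knob top is at px (257,210), so the knob is at about (462, 429). I correct 5 mm in x, descend and grip.

Request:
servo_tool([
  [[0,0.005,0.001,0.01,0,0,0],[0,0,0,0.02,0,0,0],[0,0,0,0.02,0,0,0],[0,0,0,0.015,0,0,0],[0,0,0,0.005,0,0,0],[0,0,0,0,0,0,0]],
])

```text
clock: 27.12
position: [463.1, 423.1, 228.1]
ee_rot: [1.0, 0.028, -0.001, 0.002]
contact_force: [0.5, 0.5, -0.5]
gripper_width: 85.2
grasp_force: 0.0
```

Request:
servo_tool([
  [[255,0,0,0,0,0,0],[255,0,0,0,0,0,0],[255,0,0,0,0,0,0],[255,0,0,0,0,0,0],[255,0,0,0,0,0,0],[255,0,0,0,0,0,0],[255,0,0,0,0,0,0]],
])

```text
clock: 27.7
position: [463.5, 426.0, 231.7]
ee_rot: [1.0, 0.029, 0.001, -0.001]
contact_force: [-1.5, 1.5, 4.8]
gripper_width: 22.2
grasp_force: 58.6
```

```bash
python3 - <<'E'
from see import *
s=arm.read_state();print(s['position'],psi());print(fw(85,0))
go(*fw(85,0),s['position'][2],3.15)
E
```

```text
[463.46170753 426.03499583 231.7216152 ] 3.3228736634644163
[603.87157328  32.07076529]
shift [ 0.1173  0.4014 -0.    ] len 0.418 | turn 0.17
```

Request:
servo_tool([
  [[255,0.0056,0.0191,0,0,0,0],[255,0.0056,0.0191,0,0,0,0],[255,0.0056,0.0191,0,0,0,0],[255,0.0056,0.0191,0,0,0,0],[255,0.0056,0.0191,0,0,0,0],[255,0.0056,0.0191,0,0,0,0],[255,0.0056,0.0191,0,0,0,0],[255,0.0056,0.0191,0,0,0,0],[255,0.0056,0.0191,0,0,0,0],[255,0.0056,0.0191,0,0,0,0]],
])

```text
clock: 28.53
position: [530.5, 237.8, 231.7]
ee_rot: [1.0, 0.029, 0.001, -0.001]
contact_force: [-1.0, 3.1, 4.2]
gripper_width: 22.4
grasp_force: 58.8
```

Request:
servo_tool([
  [[255,0.0056,0.0191,0,0,0,0],[255,0.0056,0.0191,0,0,0,0],[255,0.0056,0.0191,0,0,0,0],[255,0.0056,0.0191,0,0,0,0],[255,0.0056,0.0191,0,0,0,0],[255,0.0056,0.0191,0,0,0,0],[255,0.0056,0.0191,0,0,0,0],[255,0.0056,0.0191,0,0,0,0],[255,0.0056,0.0191,0,0,0,0],[255,0.0056,0.0191,0,0,0,0]],
])

```text
clock: 29.37
position: [599.5, 52.0, 231.8]
ee_rot: [1.0, 0.029, 0.004, -0.002]
contact_force: [2.4, 7.8, 4.2]
gripper_width: 22.2
grasp_force: 58.7
```

Request:
servo_tool([
  [[255,0.0056,0.0191,0,0,0,0],[255,0,0,0,0,0,0],[255,0,0,0,0,0,0],[255,0,0,0,0,0,0]],
])

```text
clock: 29.7
position: [604.5, 31.4, 231.7]
ee_rot: [1.0, 0.029, 0.001, 0.0]
contact_force: [1.9, -0.2, 5.3]
gripper_width: 22.4
grasp_force: 59.2
```

```bash
cat >> see.py <<'E'
def head():
    """lamp head centre from the wrist picture (disc rim z=209)"""
    t=cams.get_image("wrist");hs=cv2.cvtColor(t["frame"],cv2.COLOR_BGR2HSV)
    m=((hs[...,1]<40)&(hs[...,2]>200)).astype(np.uint8);return t,m
E
python3 - <<'E'
from see import *
s=arm.read_state();print(s['position'],s['contact_force'],psi());print(fl(s['position']))
t,m=head();cv2.imwrite("pics/l2.png",t["frame"])
for c in cv2.findContours(m,0,1)[0]:
    if cv2.contourArea(c)>300:print(cv2.boundingRect(c),cv2.contourArea(c))
go(*fw(85,0),s['position'][2],3.15)
E
```

```text
[604.47595311  31.42410909 231.68428908] [ 1.88505321 -0.20999728  5.31192595] 3.303692223412887
[85.56793279 -0.67888995]
(144, 146, 218, 139) 17588.5
(140, 135, 225, 6) 840.0
(297, 0, 22, 69) 1228.0
(157, 0, 74, 58) 3443.5
shift [-0.0004 -0.0005  0.    ] len 0.001 | turn 0.18
```

View pics/l2.png

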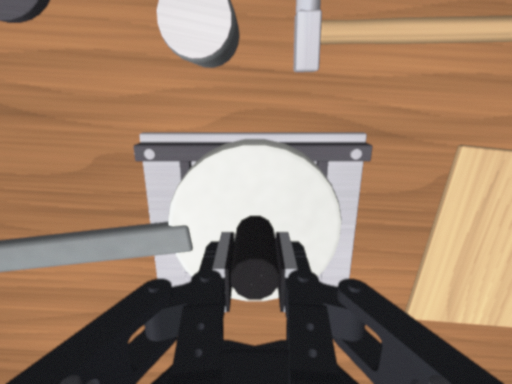

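Lamp head is over the bar middle: disc about 168–341 wide, rows 140–299, link off to the left. Checking the centring numerically.

```bash
cat >> see.py <<'E'
def headfit(r=60):
    from scipy.optimize import least_squares
    t=cams.get_image("wrist");hs=cv2.cvtColor(t["frame"],cv2.COLOR_BGR2HSV)
    m=((hs[...,1]<45)&(hs[...,2]>190)).astype(np.uint8);m=cv2.morphologyEx(m,cv2.MORPH_OPEN,np.ones((5,5)))
    # white disc is brighter than the plate: report rows/cols of max-brightness threshold
    g=cv2.GaussianBlur(t["frame"],(3,3),0).min(2);mm=(g>215).astype(np.uint8)
    c=max(cv2.findContours(mm,0,1)[0],key=cv2.contourArea);h=cv2.convexHull(c).reshape(-1,2)
    W=back(t,h,209)[:,:2]
    f=least_squares(lambda p:np.hypot(*(W-p[:2]).T)-p[2],[*W.mean(0),55],loss="soft_l1")
    return f.x,fl(f.x),np.abs(f.fun).max(),cv2.boundingRect(c)
E
python3 -c "
from see import *
print(headfit())
t=cams.get_image('wrist')
print(proj(t,[[604-55,32,209],[604+55,32,209],[604,87,209],[604,-23,209],[604,32,209]]).round(0))"
```

```text
(array([601.9594595 ,  32.0053313 ,  53.38816797]), array([8.30871796e+01, 3.97358718e-02]), np.float64(0.6509808580713496), (168, 146, 172, 130))
[[249. 301.]
 [259. 140.]
 [165. 223.]
 [342. 232.]
 [254. 228.]]
```

Request:
servo_tool([
  [[0,0,0,0,0,0,0],[0,0,0,0,0,0,0],[0,0,0,0,0,0,0],[0,0,0,0,0,0,0],[0,0,0,0,0,0,0],[0,0,0,-0.02,0,0,0],[0,0,0,-0.03,0,0,0],[0,0,0,-0.02,0,0,0],[0,0,0,0,0,0,0],[0,0,0,0,0,0,0]],
])

```text
clock: 30.68
position: [603.9, 31.7, 301.6]
ee_rot: [1.0, 0.029, 0.001, -0.001]
contact_force: [-0.1, 0.9, -0.1]
gripper_width: 85.5
grasp_force: 0.0
```

```bash
python3 -c "
from see import *
print(headfit(),arm.read_state()['position'])"
```

```text
(array([601.68778929,  32.67111081,  52.40576609]), array([82.85250458,  0.71943777]), np.float64(0.5681079785140213), (192, 130, 124, 118)) [603.1976929   31.61819695 300.07464394]
```

Request:
servo_tool([
  [[0,0,0,0,0,0,0],[0,0,0,0,0,0,0],[0,0,0,0,0,0,0],[0,0,0,0,0,0,0],[0,0,0,0,0,0,0],[0,0,0,0,0,0,0],[0,0,0,0,0,0,0],[0,0,0,0,0,0,0],[0,0,0,0,0,0,0],[0,0,0,0,0,0,0]],
])

```text
clock: 31.57
position: [603.6, 31.5, 300.4]
ee_rot: [1.0, 0.029, 0.0, -0.0]
contact_force: [-0.4, 0.8, 0.4]
gripper_width: 85.7
grasp_force: 0.0
```

Request:
servo_tool([
  [[0,0,0,0,0,0,0],[0,0,0,0,0,0,0],[0,0,0,0,0,0,0],[0,0,0,0,0,0,0],[0,0,0,0,0,0,0],[0,0,0,0,0,0,0],[0,0,0,0,0,0,0],[0,0,0,0,0,0,0],[0,0,0,0,0,0,0],[0,0,0,0,0,0,0]],
])

```text
clock: 32.4
position: [603.6, 31.5, 300.4]
ee_rot: [1.0, 0.029, -0.0, 0.0]
contact_force: [-0.2, -0.3, 0.0]
gripper_width: 85.5
grasp_force: 0.0
```

Request:
servo_tool([
  [[0,0,0,0,0,0,0],[0,0,0,0,0,0,0],[0,0,0,0,0,0,0],[0,0,0,0,0,0,0],[0,0,0,0,0,0,0],[0,0,0,0,0,0,0],[0,0,0,0,0,0,0],[0,0,0,0,0,0,0],[0,0,0,0,0,0,0],[0,0,0,0,0,0,0]],
])

```text
clock: 33.23
position: [603.6, 31.5, 300.4]
ee_rot: [1.0, 0.029, -0.0, -0.0]
contact_force: [0.5, 0.7, 0.7]
gripper_width: 85.2
grasp_force: 0.0
```

```bash
python3 -c "
from see import *
print(headfit(),arm.read_state()['position'])
t=cams.get_image('wrist');print(proj(t,[[604-55,32,209],[604+55,32,209],[604,87,209],[604,-23,209],[604,32,209]]).round(0))"
```

```text
(array([601.66003814,  32.67686413,  52.40924193]), array([82.82511151,  0.72670734]), np.float64(0.5751843603531768), (191, 130, 125, 118)) [603.61607978  31.51579601 300.40087843]
[[250. 248.]
 [258. 124.]
 [188. 187.]
 [319. 194.]
 [254. 190.]]
```

Lamp stayed centred (83, 0.7) for over 2.5 s. Now swing it clear.

Request:
servo_tool([
  [[0,0,0,0.03,0,0,0],[0,0,0,0.03,0,0,0],[0,0,0,0.012,0,0,0],[255,0,0,0,0,0,0],[255,0,0,0,0,0,0],[255,0,0,0,0,0,0],[255,0,0,0,0,0,0],[255,0,0,0,0,0,0],[255,0,0,0,0,0,0],[255,0,0,0,0,0,0]],
])

```text
clock: 34.17
position: [604.3, 31.7, 230.1]
ee_rot: [1.0, 0.029, 0.002, -0.0]
contact_force: [-0.6, 0.9, 4.2]
gripper_width: 22.1
grasp_force: 58.6
```

Request:
servo_tool([
  [[255,-0.0056,-0.0191,0,0,0,0],[255,-0.0056,-0.0191,0,0,0,0],[255,-0.0056,-0.0191,0,0,0,0],[255,-0.0056,-0.0191,0,0,0,0],[255,-0.0056,-0.0191,0,0,0,0],[255,-0.0056,-0.0191,0,0,0,0],[255,-0.0056,-0.0191,0,0,0,0],[255,-0.0056,-0.0191,0,0,0,0],[255,-0.0056,-0.0191,0,0,0,0],[255,-0.0056,-0.0191,0,0,0,0]],
])

```text
clock: 35.0
position: [535.5, 217.8, 230.0]
ee_rot: [1.0, 0.029, -0.001, 0.002]
contact_force: [-3.6, -5.0, 6.8]
gripper_width: 22.3
grasp_force: 59.3
```

Request:
servo_tool([
  [[255,-0.0056,-0.0191,0,0,0,0],[255,-0.0056,-0.0191,0,0,0,0],[255,-0.0056,-0.0191,0,0,0,0],[255,-0.0056,-0.0191,0,0,0,0],[255,-0.0056,-0.0191,0,0,0,0],[255,-0.0056,-0.0191,0,0,0,0],[255,-0.0056,-0.0191,0,0,0,0],[255,-0.0056,-0.0191,0,0,0,0],[255,-0.0056,-0.0191,0,0,0,0],[255,-0.0056,-0.0191,0,0,0,0]],
])

```text
clock: 35.83
position: [470.9, 406.6, 230.1]
ee_rot: [1.0, 0.029, 0.002, 0.0]
contact_force: [3.3, -3.0, 3.0]
gripper_width: 22.6
grasp_force: 59.0
```

Request:
servo_tool([
  [[255,-0.005,-0.017,0,0,0,0],[255,0,0,0,0,0,0],[255,0,0,0,0,0,0],[0,0,0,0,0,0,0],[0,0,0,0,0,0,0],[0,0,0,0,0,0,0],[0,0,0,0,0,0,0],[0,0,0,0,0,0,0]],
])

```text
clock: 36.5
position: [463.8, 422.8, 227.9]
ee_rot: [1.0, 0.028, -0.0, 0.0]
contact_force: [0.2, -0.0, -0.3]
gripper_width: 80.8
grasp_force: 0.0
```

Request:
servo_tool([
  [[0,0,0,-0.02,0,0,0],[0,0,0,-0.03,0,0,0],[0,0,0,-0.02,0,0,0],[0,0,0,0,0,0,0],[0,0,0,0,0,0,0]],
])

```text
clock: 36.92
position: [464.2, 423.4, 299.8]
ee_rot: [1.0, 0.029, 0.001, -0.001]
contact_force: [-0.3, 0.0, -1.2]
gripper_width: 86.0
grasp_force: 0.0
```

```bash
python3 - <<'E'
from see import *
s=arm.read_state();print(s['position'],headfit()[0])
d,im=onfix("top");cv2.imwrite("pics/f6.png",im)
# plate clear of arm? fit blanks via dark tang pixels
hs=cv2.cvtColor(im,cv2.COLOR_BGR2HSV);m=((hs[...,2]<130)).astype(np.uint8);m[:24]=0;m[405:]=0;m[:,:14]=0;m[:,570:]=0
m=cv2.morphologyEx(m,cv2.MORPH_OPEN,np.ones((5,9)))
for c in cv2.findContours(m,0,1)[0]:
    if cv2.contourArea(c)>300:
        r=cv2.minAreaRect(c);print("tang fx",round(90-r[0][1]/2,1),"fy",round(145-r[0][0]/2,1),np.round(r[1],0)/2,round(r[2],1))
go(*fw(-13.5,85),250,3.15)
E
```

```text
[464.18109774 423.38470119 299.75404933] [462.04266764 426.04772893  52.40377441]
tang fx 46.2 fy -85.2 [63.5 14.5] 90.0
tang fx 46.4 fy -0.7 [63.5 15.5] 88.2
tang fx 46.5 fy 83.5 [63. 16.] 90.0
shift [0.0196 0.3128 0.0473] len 0.317 | turn 0.12
```

Lamp parked clear at (462, 426). All three tangs are still in line (fx 46, fy 84/-1/-85). Next, flip the blank in lane +85.

Request:
servo_tool([
  [[90,0.0019,0.0347,0,0,0,0],[90,0.0019,0.0347,0,0,0,0],[90,0.0019,0.0347,0,0,0,0],[90,0.0019,0.0347,0,0,0,0],[90,0.0019,0.0347,0,0,0,0],[90,0.0019,0.0347,0,0,0,0],[90,0.0019,0.0347,0,0,0,0],[90,0.0019,0.0347,0,0,0,0],[90,0.0019,0.0347,0,0,0,0],[90,0,0,0,0,0,0]],
])

```text
clock: 37.85
position: [498.0, 107.6, 297.3]
ee_rot: [1.0, 0.026, -0.001, 0.001]
contact_force: [0.1, 0.1, 0.2]
gripper_width: 55.4
grasp_force: 0.0
```

Request:
servo_tool([
  [[90,0,0,0.031,0,0,0],[90,0,0,0.031,0,0,0],[90,0,0,0.031,0,0,0],[90,0,0,0.031,0,0,0],[90,0,0,0.031,0,0,0],[90,0,0,0.031,0,0,0],[90,0,0,0.031,0,0,0],[90,0,0,0,0,0,0],[90,0,0,0,0,0,0]],
])

```text
clock: 38.6
position: [497.6, 111.6, 79.8]
ee_rot: [1.0, 0.029, -0.002, 0.002]
contact_force: [-0.1, 0.9, 0.6]
gripper_width: 55.1
grasp_force: 0.0
```

```bash
cat >> see.py <<'E'
def tangs(name="wrist"):
    """dark tangs on the plate: tang axis centre (fixture coords), yaw of axis, from a view at z=26"""
    d,im=onfix(name)
    m=(im.max(2)<130).astype(np.uint8);m[:26]=0;m[:,:14]=0;m[:,570:]=0
    m=cv2.morphologyEx(m,cv2.MORPH_OPEN,np.ones((5,9)))
    for c in cv2.findContours(m,0,1)[0]:
        if cv2.contourArea(c)>500:
            (x,y),(w,h),a=cv2.minAreaRect(c);print("tang fx %.1f fy %.1f size %.0fx%.0f ang %.1f"%(90-y/2,145-x/2,w/2,h/2,a))
E
python3 - <<'E'
from see import *
s=arm.read_state();print(s['position'],psi());tangs("wrist")
go(499.4,112.3,17.5,3.15)
E
```

```text
[497.5976626  111.55872253  79.76895668] 3.306907365625693
tang fx -101.3 fy -1.2 size 148x66 ang 32.0
tang fx -70.8 fy 131.0 size 64x14 ang 90.0
tang fx -21.2 fy -102.5 size 196x74 ang 90.0
tang fx 46.2 fy 4.5 size 62x21 ang 90.0
tang fx 46.2 fy 85.5 size 62x21 ang 90.0
shift [0.0002 0.0001 0.0641] len 0.064 | turn 0.18
```

Request:
servo_tool([
  [[90,0,0,0.02,0,0,0],[90,0,0,0.02,0,0,0],[90,0,0,0.015,0,0,0],[90,0,0,0.006,0,0,0],[90,0,0,0.002,0,0,0],[255,0,0,0,0,0,0],[255,0,0,0,0,0,0],[255,0,0,0,0,0,0],[255,0,0,0,0,0,0],[255,0,0,0,0,0,0]],
])

```text
clock: 39.48
position: [500.0, 112.8, 20.2]
ee_rot: [1.0, 0.029, 0.001, -0.001]
contact_force: [-0.8, -0.3, 5.8]
gripper_width: 22.0
grasp_force: 58.8
```

Request:
servo_tool([
  [[255,0,0,0,0,0,0],[255,0,0,-0.015,0,0,0],[255,0,0,-0.02,0,0,0],[255,0,0,-0.02,0,0,0],[255,0,0,0,0,0,0],[255,0,0,0,0,0,0]],
])

```text
clock: 39.98
position: [499.2, 112.7, 74.3]
ee_rot: [1.0, 0.028, 0.001, -0.001]
contact_force: [0.4, 0.6, -3.4]
gripper_width: 21.6
grasp_force: 59.9
```

Request:
servo_tool([
  [[255,0,0,0,0,0,7],[255,0,0,0,0,0,7],[255,0,0,0,0,0,7],[255,0,0,0,0,0,7],[255,0,0,0,0,0,7],[255,0,0,0,0,0,7],[255,0,0,0,0,0,7],[255,0,0,0,0,0,7],[255,0,0,0,0,0,7],[255,0,0,0,0,0,7]],
])

```text
clock: 40.82
position: [497.6, 111.8, 71.7]
ee_rot: [0.833, -0.553, -0.001, 0.001]
contact_force: [-0.4, 1.1, -3.4]
gripper_width: 21.6
grasp_force: 59.8
```

Request:
servo_tool([
  [[255,0,0,0,0,0,7],[255,0,0,0,0,0,7],[255,0,0,0,0,0,7],[255,0,0,0,0,0,7],[255,0,0,0,0,0,7],[255,0,0,0,0,0,7],[255,0,0,0,0,0,7],[255,0,0,0,0,0,7],[255,0,0,0,0,0,7],[255,0,0,0,0,0,7]],
])

```text
clock: 41.65
position: [497.6, 111.7, 71.7]
ee_rot: [-0.366, 0.931, 0.0, -0.002]
contact_force: [-0.6, 0.7, -2.9]
gripper_width: 21.9
grasp_force: 59.8
```

Request:
servo_tool([
  [[255,0,0,0,0,0,7],[255,0,0,0,0,0,7],[255,0,0,0,0,0,7],[255,0,0,0,0,0,7],[255,0,0,0,0,0,7],[255,0,0,0,0,0,5],[255,0,0,0,0,0,0],[255,0,0,0,0,0,0]],
])

```text
clock: 42.32
position: [498.0, 111.9, 72.2]
ee_rot: [-0.03, 1.0, -0.0, -0.001]
contact_force: [-0.5, 0.6, -4.1]
gripper_width: 21.9
grasp_force: 59.8
```

```bash
python3 - <<'E'
from see import *
s=arm.read_state();print(s['position'],s['grasp_force'],s['gripper_width'],fl(s['position']),psi(),s['joints'].round(2))
go(*fw(5.5,85),21,-176.85)
E
```

```text
[497.95642855 111.91962969  72.16749743] 59.84418511390686 21.877224830187433 [-16.36740781  85.5482768 ] -176.59828798646683 [ 0.54  0.37 -0.47 -0.   -0.73 -2.05]
shift [-0.0219 -0.0006  0.0512] len 0.056 | turn 0.25
```

Request:
servo_tool([
  [[255,-0.011,0,0,0,0,0.2],[255,-0.011,0,0,0,0,0],[255,0,0,0.015,0,0,0],[255,0,0,0.015,0,0,0],[255,0,0,0.01,0,0,0],[255,0,0,0.006,0,0,0],[255,0,0,0.003,0,0,0],[255,0,0,0,0,0,0]],
])

```text
clock: 42.98
position: [520.5, 113.4, 23.7]
ee_rot: [-0.027, 1.0, -0.0, -0.001]
contact_force: [0.9, 0.1, -3.9]
gripper_width: 21.5
grasp_force: 59.8
```

Request:
servo_tool([
  [[255,-0.002,0,0,0,0,0],[255,-0.001,0,0,0,0,0],[255,-0.001,0,0,0,0,0],[255,0,0,0,0,0,0]],
])

```text
clock: 43.32
position: [523.9, 113.6, 24.5]
ee_rot: [-0.027, 1.0, -0.0, -0.001]
contact_force: [-3.6, 1.0, -1.8]
gripper_width: 21.3
grasp_force: 60.0
```

Request:
servo_tool([
  [[255,-0.001,0,0,0,0,0],[255,0,0,0,0,0,0]],
])

```text
clock: 43.48
position: [523.9, 113.4, 24.2]
ee_rot: [-0.027, 1.0, -0.0, -0.002]
contact_force: [-6.9, 2.2, -2.0]
gripper_width: 21.0
grasp_force: 60.1
```

Request:
servo_tool([
  [[255,-0.001,0,0,0,0,0],[255,0,0,0,0,0,0]],
])

```text
clock: 43.65
position: [523.9, 113.3, 24.0]
ee_rot: [-0.027, 1.0, -0.001, -0.003]
contact_force: [-8.7, 2.5, 0.1]
gripper_width: 21.3
grasp_force: 60.2
```

Request:
servo_tool([
  [[255,0,0,0.0015,0,0,0],[255,0,0,0.0015,0,0,0],[255,0,0,0,0,0,0],[90,0,0,0,0,0,0],[90,0,0,0,0,0,0],[90,0,0,0,0,0,0],[90,0,0,-0.015,0,0,0],[90,0,0,-0.03,0,0,0],[90,0,0,-0.03,0,0,0],[90,0,0,-0.03,0,0,0]],
])

```text
clock: 44.48
position: [527.8, 114.0, 128.3]
ee_rot: [-0.027, 1.0, 0.0, 0.001]
contact_force: [1.0, 0.2, -0.2]
gripper_width: 55.3
grasp_force: 0.0
```

Request:
servo_tool([
  [[90,0,0,-0.04,0,0,0],[90,0,0,-0.04,0,0,0],[90,0,0,0,0,0,0],[90,0,0,0,0,0,0],[90,0,0,0,0,0,0]],
])

```text
clock: 44.9
position: [527.1, 114.0, 206.9]
ee_rot: [-0.027, 1.0, 0.001, 0.001]
contact_force: [0.3, -0.1, -0.2]
gripper_width: 55.3
grasp_force: 0.0
```

```bash
python3 - <<'E'
from see import *
s=arm.read_state();print(s['position'],psi());tangs("wrist")
d,im=onfix();cv2.imwrite("pics/f7.png",im)
go(504.4,27.1,80,-176.85)
E
```

```text
[527.06121505 113.96016118 206.85973099] -176.9297052363958
tang fx -55.0 fy 85.0 size 11x68 ang 0.0
tang fx 46.3 fy -81.2 size 16x61 ang 0.0
tang fx 46.5 fy 2.3 size 61x13 ang 90.0
shift [ 0.0266 -0.0852  0.1253] len 0.154 | turn -0.08
```

Flipped blank 1 checks out (tang centre fx -55.0, angle 0). Now the middle one.

Request:
servo_tool([
  [[90,0.0066,-0.0213,0,0,0,0],[90,0.0066,-0.0213,0,0,0,0],[90,0.0067,-0.0213,0.025,0,0,0],[90,0.0067,-0.0213,0.025,0,0,0],[90,0,0,0.025,0,0,0],[90,0,0,0.025,0,0,0],[90,0,0,0.025,0,0,0],[90,0,0,0,0,0,0],[90,0,0,0,0,0,0]],
])

```text
clock: 45.75
position: [503.9, 26.8, 79.8]
ee_rot: [-0.027, 1.0, -0.001, -0.002]
contact_force: [0.4, 0.6, -0.2]
gripper_width: 55.2
grasp_force: 0.0
```

```bash
python3 - <<'E'
from see import *
s=arm.read_state();print(s['position'],psi())
d=cams.get_image("wrist");print(np.round(proj(d,[[*fw(-90,.3),26],[*fw(-90,9.3),26]])))
go(504.4,27.1,18,-176.85)
E
```

```text
[503.86889738  26.80026326  79.80581851] -176.89449724035464
[[255. 100.]
 [269. 100.]]
shift [ 0.0008 -0.0002  0.0633] len 0.063 | turn -0.02
```

Request:
servo_tool([
  [[90,0,0,0.02,0,0,0],[90,0,0,0.02,0,0,0],[90,0,0,0.015,0,0,0],[90,0,0,0.005,0,0,0],[90,0,0,0.002,0,0,0],[255,0,0,0,0,0,0],[255,0,0,0,0,0,0],[255,0,0,0,0,0,0],[255,0,0,0,0,0,0],[255,0,0,0,0,0,0]],
])

```text
clock: 46.63
position: [505.9, 27.6, 21.1]
ee_rot: [-0.027, 1.0, 0.0, 0.001]
contact_force: [-0.2, 0.7, 6.2]
gripper_width: 21.7
grasp_force: 58.8
```

Request:
servo_tool([
  [[255,0,0,0,0,0,0],[255,0,0,-0.015,0,0,0],[255,0,0,-0.02,0,0,0],[255,0,0,-0.02,0,0,0],[255,0,0,0,0,0,0],[255,0,0,0,0,0,0]],
])

```text
clock: 47.13
position: [505.0, 27.6, 74.9]
ee_rot: [-0.027, 1.0, 0.001, 0.001]
contact_force: [0.3, -0.7, -5.7]
gripper_width: 21.5
grasp_force: 60.0
```

Request:
servo_tool([
  [[255,0,0,0,0,0,-7],[255,0,0,0,0,0,-7],[255,0,0,0,0,0,-7],[255,0,0,0,0,0,-7],[255,0,0,0,0,0,-7],[255,0,0,0,0,0,-7],[255,0,0,0,0,0,-7],[255,0,0,0,0,0,-7],[255,0,0,0,0,0,-7],[255,0,0,0,0,0,-7]],
])

```text
clock: 47.97
position: [503.3, 27.0, 72.4]
ee_rot: [-0.598, 0.802, 0.001, -0.002]
contact_force: [-0.5, 0.8, -4.4]
gripper_width: 21.3
grasp_force: 60.0
```

Request:
servo_tool([
  [[255,0,0,0,0,0,-7],[255,0,0,0,0,0,-7],[255,0,0,0,0,0,-7],[255,0,0,0,0,0,-7],[255,0,0,0,0,0,-7],[255,0,0,0,0,0,-7],[255,0,0,0,0,0,-7],[255,0,0,0,0,0,-7],[255,0,0,0,0,0,-7],[255,0,0,0,0,0,-7]],
])

```text
clock: 48.8
position: [503.2, 26.9, 72.4]
ee_rot: [0.949, -0.314, -0.002, 0.001]
contact_force: [-1.0, 0.6, -4.1]
gripper_width: 21.5
grasp_force: 60.0
```

Request:
servo_tool([
  [[255,0,0,0,0,0,-7],[255,0,0,0,0,0,-7],[255,0,0,0,0,0,-7],[255,0,0,0,0,0,-7],[255,0,0,0,0,0,-7],[255,0,0,0,0,0,-5],[255,0,0,0,0,0,0],[255,0,0,0,0,0,0]],
])

```text
clock: 49.47
position: [503.7, 27.1, 72.9]
ee_rot: [1.0, 0.026, -0.002, 0.0]
contact_force: [-0.8, 0.1, -4.8]
gripper_width: 21.5
grasp_force: 60.0
```

```bash
python3 - <<'E'
from see import *
s=arm.read_state();print(s['position'],s['grasp_force'],s['gripper_width'],fl(s['position']),psi(),s['joints'].round(2))
go(*fw(5.5,0.3),21,3.15)
E
```

```text
[503.7157111   27.06028907  72.93816495] 60.001856088638306 21.459409210755737 [-15.279863     0.50067677] 2.9237358381871945 [ 0.38  0.37 -0.49 -0.   -0.72  1.25]
shift [0.0208 0.0001 0.0519] len 0.056 | turn -0.23
```

Request:
servo_tool([
  [[255,0.0105,0,0,0,0,-0.2],[255,0.01,0,0,0,0,0],[255,0,0,0.015,0,0,0],[255,0,0,0.015,0,0,0],[255,0,0,0.01,0,0,0],[255,0,0,0.006,0,0,0],[255,0,0,0.003,0,0,0],[255,0,0,0,0,0,0]],
])

```text
clock: 50.13
position: [525.2, 28.4, 24.7]
ee_rot: [1.0, 0.029, -0.001, 0.0]
contact_force: [0.8, 1.2, -5.4]
gripper_width: 21.5
grasp_force: 60.0
```

Request:
servo_tool([
  [[255,0.002,0,0,0,0,0],[255,0.001,0,0,0,0,0],[255,0.001,0,0,0,0,0],[255,0,0,0,0,0,0]],
])

```text
clock: 50.47
position: [527.8, 28.5, 25.3]
ee_rot: [1.0, 0.028, -0.002, 0.0]
contact_force: [-4.9, 0.1, -3.8]
gripper_width: 21.6
grasp_force: 60.1
```

Request:
servo_tool([
  [[255,0.001,0,0,0,0,0],[255,0,0,0,0,0,0]],
])

```text
clock: 50.63
position: [527.7, 28.3, 25.1]
ee_rot: [1.0, 0.028, -0.003, 0.0]
contact_force: [-6.1, 1.6, -2.5]
gripper_width: 21.2
grasp_force: 60.2
```

Request:
servo_tool([
  [[255,0.001,0,0,0,0,0],[255,0,0,0,0,0,0]],
])

```text
clock: 50.8
position: [527.8, 28.2, 24.9]
ee_rot: [1.0, 0.028, -0.004, 0.001]
contact_force: [-7.9, 2.5, -2.0]
gripper_width: 21.3
grasp_force: 60.3
```

Request:
servo_tool([
  [[255,0,0,0.002,0,0,0],[255,0,0,0.0018,0,0,0],[255,0,0,0,0,0,0],[90,0,0,0,0,0,0],[90,0,0,0,0,0,0],[90,0,0,0,0,0,0],[90,0,0,-0.015,0,0,0],[90,0,0,-0.03,0,0,0],[90,0,0,-0.03,0,0,0],[90,0,0,-0.03,0,0,0]],
])

```text
clock: 51.63
position: [532.5, 29.0, 128.7]
ee_rot: [1.0, 0.029, 0.001, -0.0]
contact_force: [0.6, 0.3, -0.4]
gripper_width: 55.2
grasp_force: 0.0
```

Request:
servo_tool([
  [[90,0,0,-0.04,0,0,0],[90,0,0,-0.04,0,0,0],[90,0,0,0,0,0,0],[90,0,0,0,0,0,0],[90,0,0,0,0,0,0]],
])

```text
clock: 52.05
position: [531.7, 29.0, 207.3]
ee_rot: [1.0, 0.029, 0.001, -0.0]
contact_force: [-0.1, -0.4, -0.5]
gripper_width: 55.3
grasp_force: 0.0
```

```bash
python3 - <<'E'
from see import *
s=arm.read_state();print(s['position'],psi());tangs("wrist");tangs("top")
go(510.4,-57.8,80,3.15)
E
```

```text
[531.70974185  28.97794736 207.25712303] 3.278713272990576
tang fx -98.0 fy -90.0 size 43x53 ang 90.0
tang fx -54.0 fy -0.5 size 68x11 ang 89.5
tang fx -69.8 fy 91.2 size 100x52 ang 90.0
tang fx 46.8 fy -83.2 size 60x16 ang 90.0
tang fx -56.2 fy 83.8 size 15x71 ang 0.0
tang fx -55.5 fy -1.9 size 72x15 ang 89.1
tang fx 45.8 fy -85.2 size 62x14 ang 90.0
tang fx 50.8 fy 36.2 size 52x204 ang 90.0
shift [-0.0254  0.0852  0.1256] len 0.154 | turn 0.13
```

Middle blank reads right (fx -54 to -55.5, angle within 1°). Third flip.

Request:
servo_tool([
  [[90,-0.0064,0.0213,0,0,0,0],[90,-0.0064,0.0213,0,0,0,0],[90,-0.0063,0.0213,0.025,0,0,0],[90,-0.0063,0.0213,0.025,0,0,0],[90,0,0,0.025,0,0,0],[90,0,0,0.025,0,0,0],[90,0,0,0.025,0,0,0],[90,0,0,0,0,0,0],[90,0,0,0,0,0,0]],
])

```text
clock: 52.9
position: [509.8, -58.0, 80.0]
ee_rot: [1.0, 0.029, -0.002, 0.001]
contact_force: [0.1, -0.7, 0.4]
gripper_width: 54.9
grasp_force: 0.0
```

```bash
python3 - <<'E'
from see import *
s=arm.read_state();print(s['position'],psi());tangs()
go(510.4,-57.8,18,3.15)
E
```

```text
[509.80108815 -58.03184387  79.97449178] 3.304373574982145
tang fx -69.8 fy -132.0 size 15x66 ang 0.0
tang fx -69.2 fy 16.8 size 100x124 ang 90.0
tang fx 33.0 fy -14.0 size 73x5 ang 89.6
tang fx 46.5 fy -84.8 size 61x22 ang 90.0
tang fx -21.2 fy 100.5 size 196x75 ang 90.0
shift [-0.0008  0.      0.0635] len 0.064 | turn 0.18
```

Request:
servo_tool([
  [[90,0,0,0.02,0,0,0],[90,0,0,0.02,0,0,0],[90,0,0,0.015,0,0,0],[90,0,0,0.005,0,0,0],[90,0,0,0.002,0,0,0],[255,0,0,0,0,0,0],[255,0,0,0,0,0,0],[255,0,0,0,0,0,0],[255,0,0,0,0,0,0],[255,0,0,0,0,0,0]],
])

```text
clock: 53.78
position: [512.0, -57.6, 21.3]
ee_rot: [1.0, 0.029, 0.001, -0.0]
contact_force: [-0.6, 0.1, 6.5]
gripper_width: 21.4
grasp_force: 58.8
```

Request:
servo_tool([
  [[255,0,0,0,0,0,0],[255,0,0,-0.015,0,0,0],[255,0,0,-0.02,0,0,0],[255,0,0,-0.02,0,0,0],[255,0,0,0,0,0,0],[255,0,0,0,0,0,0]],
])

```text
clock: 54.28
position: [511.1, -57.4, 75.2]
ee_rot: [1.0, 0.028, 0.001, -0.0]
contact_force: [-0.5, 0.8, -5.0]
gripper_width: 21.1
grasp_force: 59.8
```

Request:
servo_tool([
  [[255,0,0,0,0,0,7],[255,0,0,0,0,0,7],[255,0,0,0,0,0,7],[255,0,0,0,0,0,7],[255,0,0,0,0,0,7],[255,0,0,0,0,0,7],[255,0,0,0,0,0,7],[255,0,0,0,0,0,7],[255,0,0,0,0,0,7],[255,0,0,0,0,0,7]],
])

```text
clock: 55.12
position: [509.3, -57.8, 72.6]
ee_rot: [0.833, -0.553, -0.002, 0.001]
contact_force: [-0.3, -0.2, -3.9]
gripper_width: 21.5
grasp_force: 59.8
```

Request:
servo_tool([
  [[255,0,0,0,0,0,7],[255,0,0,0,0,0,7],[255,0,0,0,0,0,7],[255,0,0,0,0,0,7],[255,0,0,0,0,0,7],[255,0,0,0,0,0,7],[255,0,0,0,0,0,7],[255,0,0,0,0,0,7],[255,0,0,0,0,0,7],[255,0,0,0,0,0,7]],
])

```text
clock: 55.95
position: [509.3, -57.8, 72.6]
ee_rot: [-0.366, 0.931, 0.001, -0.002]
contact_force: [0.0, -0.4, -3.6]
gripper_width: 21.3
grasp_force: 59.8
```

Request:
servo_tool([
  [[255,0,0,0,0,0,7],[255,0,0,0,0,0,7],[255,0,0,0,0,0,7],[255,0,0,0,0,0,7],[255,0,0,0,0,0,7],[255,0,0,0,0,0,5],[255,0,0,0,0,0,0],[255,0,0,0,0,0,0]],
])

```text
clock: 56.62
position: [509.7, -57.8, 73.2]
ee_rot: [-0.03, 1.0, -0.0, -0.002]
contact_force: [-1.0, -0.1, -4.3]
gripper_width: 21.3
grasp_force: 59.8
```

```bash
python3 - <<'E'
from see import *
s=arm.read_state();print(s['position'],s['grasp_force'],s['gripper_width'],fl(s['position']),psi(),s['joints'].round(2))
go(*fw(11,-85),21,-176.85)
E
```

```text
[509.72177214 -57.78880168  73.16115591] 59.77772891521454 21.327937921965777 [-13.94534934 -84.55024941] -176.6039981952027 [ 0.2   0.38 -0.47 -0.   -0.73 -1.71]
shift [-0.0249 -0.0006  0.0522] len 0.058 | turn 0.25
```

Request:
servo_tool([
  [[255,-0.009,0,0,0,0,0.2],[255,-0.008,0,0,0,0,0],[255,0,0,0.015,0,0,0],[255,0,0,0.015,0,0,0],[255,0,0,0.01,0,0,0],[255,0,0,0.006,0,0,0],[255,0,0,0.003,0,0,0],[255,0,0,0,0,0,0]],
])

```text
clock: 57.28
position: [527.9, -56.8, 25.0]
ee_rot: [-0.027, 1.0, -0.0, -0.0]
contact_force: [0.3, -0.2, -2.8]
gripper_width: 21.3
grasp_force: 59.8
```

Request:
servo_tool([
  [[255,-0.002,0,0,0,0,0],[255,-0.001,0,0,0,0,0],[255,-0.001,0,0,0,0,0],[255,0,0,0,0,0,0]],
])

```text
clock: 57.62
position: [531.5, -56.5, 25.9]
ee_rot: [-0.027, 1.0, 0.0, -0.0]
contact_force: [-2.4, 1.1, -2.2]
gripper_width: 21.4
grasp_force: 59.9
```

Request:
servo_tool([
  [[255,-0.001,0,0,0,0,0],[255,0,0,0,0,0,0]],
])

```text
clock: 57.78
position: [531.4, -56.6, 25.5]
ee_rot: [-0.027, 1.0, -0.0, -0.001]
contact_force: [-4.8, 0.3, -2.3]
gripper_width: 21.3
grasp_force: 60.0
```

Request:
servo_tool([
  [[255,-0.001,0,0,0,0,0],[255,0,0,0,0,0,0]],
])

```text
clock: 57.95
position: [531.4, -56.7, 25.1]
ee_rot: [-0.027, 1.0, -0.0, -0.003]
contact_force: [-6.0, 1.8, -1.6]
gripper_width: 21.6
grasp_force: 60.1
```

Request:
servo_tool([
  [[255,0,0,0.002,0,0,0],[255,0,0,0.002,0,0,0],[255,0,0,0,0,0,0],[90,0,0,0,0,0,0],[90,0,0,0,0,0,0],[90,0,0,0,0,0,0],[90,0,0,-0.015,0,0,0],[90,0,0,-0.03,0,0,0],[90,0,0,-0.04,0,0,0],[90,0,0,-0.04,0,0,0]],
])

```text
clock: 58.78
position: [534.5, -56.4, 148.2]
ee_rot: [-0.027, 1.0, -0.0, 0.0]
contact_force: [1.3, -0.4, 0.7]
gripper_width: 55.1
grasp_force: 0.0
```

Request:
servo_tool([
  [[90,0,0,-0.04,0,0,0],[90,0,0,-0.04,0,0,0],[90,0,0,-0.04,0,0,0],[90,0,0,-0.03,0,0,0],[0,0,0,0,0,0,0],[0,0,0,0,0,0,0]],
])

```text
clock: 59.28
position: [535.4, -56.2, 299.7]
ee_rot: [-0.027, 1.0, 0.001, 0.004]
contact_force: [-0.2, 0.4, -0.7]
gripper_width: 77.3
grasp_force: 0.0
```

```bash
python3 - <<'E'
from see import *
s=arm.read_state();print(s['position'],psi());tangs("wrist");tangs("top")
go(463.5,425.5,300,-176.85)
t=cams.get_image("top");hs=cv2.cvtColor(t["frame"],cv2.COLOR_BGR2HSV)
m=((hs[...,1]<50)&(hs[...,2]>170)).astype(np.uint8);m[:,130:]=0;m[:150]=0
c=max(cv2.findContours(m,0,1)[0],key=cv2.contourArea);e=cv2.fitEllipse(cv2.convexHull(c));print(e,back(t,[e[0]],205))
E
```

```text
[535.38004171 -56.16084185 299.65890506] -176.90609063139533
tang fx -55.0 fy 82.2 size 15x68 ang 0.0
tang fx -54.5 fy -85.2 size 68x10 ang 90.0
tang fx -54.5 fy -2.1 size 68x13 ang 89.4
tang fx 30.5 fy 70.5 size 39x4 ang 90.0
tang fx -56.2 fy 83.5 size 72x16 ang 90.0
tang fx -55.5 fy -85.2 size 71x16 ang 89.3
tang fx -55.6 fy -1.8 size 72x16 ang 88.9
tang fx 64.2 fy -62.8 size 26x154 ang 90.0
tang fx -21.2 fy 112.8 size 196x50 ang 90.0
shift [ 0.0441  0.4848 -0.0039] len 0.487 | turn -0.06
((97.81180572509766, 194.54885864257812), (33.50149917602539, 35.69973373413086), 42.84897994995117) [[459.9772761  426.56613006 205.        ]]
```

All three blanks now have tips at the bar (tang centres fx about -55, angles within 1°). Back to the lamp.

Request:
servo_tool([
  [[0,0.0031,0.0346,0,0,0,0],[0,0.0031,0.0346,0,0,0,0],[0,0.0031,0.0346,0,0,0,0],[0,0.0031,0.0346,0,0,0,0],[0,0.0031,0.0346,0,0,0,0],[0,0.0031,0.0346,0,0,0,0],[0,0.0031,0.0346,0,0,0,0],[0,0.0031,0.0346,0,0,0,0],[0,0.0031,0.0346,0,0,0,0],[0,0.0031,0.0346,0,0,0,0]],
])

```text
clock: 60.27
position: [483.4, 288.8, 294.9]
ee_rot: [-0.027, 1.0, -0.001, -0.001]
contact_force: [1.1, -0.2, 0.4]
gripper_width: 85.6
grasp_force: 0.0
```

Request:
servo_tool([
  [[0,0.0031,0.0346,0,0,0,0],[0,0.0031,0.0346,0,0,0,0],[0,0.0031,0.0346,0,0,0,0],[0,0.0031,0.0346,0,0,0,0],[0,0,0,0,0,0,0],[0,0,0,0,0,0,0],[0,0,0,0,0,0,0]],
])

```text
clock: 60.85
position: [464.1, 424.6, 294.9]
ee_rot: [-0.027, 1.0, -0.001, -0.001]
contact_force: [0.6, -0.4, -1.1]
gripper_width: 85.7
grasp_force: 0.0
```

```bash
python3 - <<'E'
from see import *
s=arm.read_state();print(s['position'],psi(),s['joints'].round(2),headfit());go(463,426,229,-176.85)
E
```

```text
[464.12470698 424.58212772 294.93575724] -176.89159144966288 [ 1.    0.36  0.13  0.   -1.34 -2.51] (array([459.93481401, 425.9332627 ,  52.55472379]), array([-37.07646977, 401.17676037]), np.float64(0.526404850998226), (193, 123, 128, 122))
shift [0.0013 0.002  0.0666] len 0.067 | turn -0.09
```

Request:
servo_tool([
  [[0,0.003,0.001,0.01,0,0,0],[0,0,0,0.02,0,0,0],[0,0,0,0.02,0,0,0],[0,0,0,0.012,0,0,0],[0,0,0,0.004,0,0,0],[255,0,0,0,0,0,0],[255,0,0,0,0,0,0],[255,0,0,0,0,0,0],[255,0,0,0,0,0,0],[255,0,0,0,0,0,0]],
])

```text
clock: 61.73
position: [461.6, 426.0, 231.6]
ee_rot: [-0.027, 1.0, 0.001, 0.001]
contact_force: [-0.6, 0.4, -0.1]
gripper_width: 25.7
grasp_force: 0.0
```

Request:
servo_tool([
  [[255,0,0,0,0,0,0],[255,0,0,0,0,0,0],[255,0,0,0,0,0,0]],
])

```text
clock: 61.98
position: [461.6, 426.0, 231.7]
ee_rot: [-0.027, 1.0, 0.0, 0.001]
contact_force: [-1.2, -0.1, 4.9]
gripper_width: 22.4
grasp_force: 58.7
```

```bash
python3 - <<'E'
from see import *
s=arm.read_state();print(s['position'],headfit()[0]);go(*fw(85,0),s['position'][2],-176.85)
E
```

```text
[461.63137036 425.96762306 231.74709863] [459.57327234 426.1721544   52.67043841]
shift [-0.1207 -0.401  -0.    ] len 0.419 | turn -0.04
```

Request:
servo_tool([
  [[255,-0.0057,-0.0191,0,0,0,0],[255,-0.0057,-0.0191,0,0,0,0],[255,-0.0057,-0.0191,0,0,0,0],[255,-0.0057,-0.0191,0,0,0,0],[255,-0.0057,-0.0191,0,0,0,0],[255,-0.0057,-0.0191,0,0,0,0],[255,-0.0057,-0.0191,0,0,0,0],[255,-0.0057,-0.0191,0,0,0,0],[255,-0.0057,-0.0191,0,0,0,0],[255,-0.0057,-0.0191,0,0,0,0]],
])

```text
clock: 62.87
position: [529.1, 238.6, 231.7]
ee_rot: [-0.027, 1.0, 0.001, 0.001]
contact_force: [-2.6, 2.5, 5.2]
gripper_width: 22.3
grasp_force: 58.9
```

Request:
servo_tool([
  [[255,-0.0057,-0.0191,0,0,0,0],[255,-0.0057,-0.0191,0,0,0,0],[255,-0.0057,-0.0191,0,0,0,0],[255,-0.0057,-0.0191,0,0,0,0],[255,-0.0057,-0.0191,0,0,0,0],[255,-0.0057,-0.0191,0,0,0,0],[255,-0.0057,-0.0191,0,0,0,0],[255,-0.0057,-0.0191,0,0,0,0],[255,-0.0057,-0.0191,0,0,0,0],[255,-0.0057,-0.0191,0,0,0,0]],
])

```text
clock: 63.7
position: [598.6, 52.5, 231.8]
ee_rot: [-0.028, 1.0, 0.002, 0.004]
contact_force: [3.0, 8.6, 3.6]
gripper_width: 22.4
grasp_force: 58.7
```

Request:
servo_tool([
  [[255,-0.0057,-0.019,0,0,0,0],[255,0,0,0,0,0,0],[255,0,0,0,0,0,0],[255,0,0,0,0,0,0]],
])

```text
clock: 64.03
position: [603.6, 32.1, 231.7]
ee_rot: [-0.027, 1.0, 0.0, 0.002]
contact_force: [1.7, -0.0, 5.3]
gripper_width: 22.1
grasp_force: 59.2
```

```bash
python3 - <<'E'
from see import *
s=arm.read_state();print(s['position'],fl(s['position']),s['contact_force'],headfit())
E
```

```text
[603.59933141  32.07222879 231.7042451 ] [8.47282499e+01 1.64210295e-02] [ 1.67098201 -0.04225905  5.33076442] (array([601.08095967,  33.07452986,  51.77251113]), array([82.26875978,  1.1555927 ]), np.float64(0.7782167920955843), (173, 141, 165, 131))
```

Request:
servo_tool([
  [[255,-0.001,0,0,0,0,0],[255,0,0,0,0,0,0],[0,0,0,0,0,0,0],[0,0,0,0,0,0,0],[0,0,0,0,0,0,0],[0,0,0,0,0,0,0],[0,0,0,0,0,0,0],[0,0,0,-0.02,0,0,0],[0,0,0,-0.03,0,0,0],[0,0,0,-0.03,0,0,0]],
])

```text
clock: 64.92
position: [602.8, 31.7, 310.3]
ee_rot: [-0.027, 1.0, -0.0, -0.002]
contact_force: [1.5, 0.0, 0.1]
gripper_width: 85.9
grasp_force: 0.0
```

Request:
servo_tool([
  [[0,0,0,-0.03,0,0,0],[0,0.03,0,-0.02,0,0,0],[0,0.03,0.01,0,0,0,0],[0,0.03,0.02,0,0,0,0],[0,0.03,0.02,0,0,0,0],[0,0.03,0.02,0,0,0,0],[0,0,0.03,0,0,0,0],[0,0,0.03,0,0,0,0],[0,0,0.03,0,0,0,0],[0,0,0,0,0,0,0]],
])

```text
clock: 65.75
position: [444.6, 187.2, 360.1]
ee_rot: [-0.029, 1.0, 0.0, -0.0]
contact_force: [-0.1, -1.0, -0.5]
gripper_width: 85.5
grasp_force: 0.0
```

Request:
servo_tool([
  [[0,0,0.035,0,0,0,0],[0,0,0.035,0,0,0,0],[0,0,0.035,0,0,0,0],[0,0,0.035,0,0,0,0],[0,0,0.035,0,0,0,0],[0,0,0.035,0,0,0,0],[0,0,0,0,0,0,0],[0,0,0,0,0,0,0],[0,0,0,0,0,0,0],[0,0,0,0,0,0,0]],
])

```text
clock: 66.58
position: [433.9, 392.2, 360.9]
ee_rot: [-0.027, 1.0, -0.0, 0.0]
contact_force: [0.0, 0.3, -0.2]
gripper_width: 85.3
grasp_force: 0.0
```

```bash
python3 - <<'E'
from see import *
s=arm.read_state();print(s['position'])
tangs("top")
t=cams.get_image("top");a=cv2.resize(t["frame"][90:280,60:400],None,fx=2.35,fy=2.35,interpolation=cv2.INTER_CUBIC);cv2.imwrite("pics/end.png",a[:600,:800])
print(proj(t,[[604-55,32,209],[604+55,32,209],[604,87,209],[604,-23,209],[604,32,259]]).round(1))
E
```

```text
[433.91214926 392.23451857 360.89825893]
tang fx -55.5 fy -84.9 size 70x15 ang 89.2
tang fx -56.0 fy 83.8 size 71x16 ang 90.0
tang fx -55.8 fy -1.8 size 72x15 ang 89.1
[[227.8 162.6]
 [227.5 127.4]
 [209.7 145.3]
 [245.7 144.5]
 [226.1 140.5]]
```

View pics/end.png

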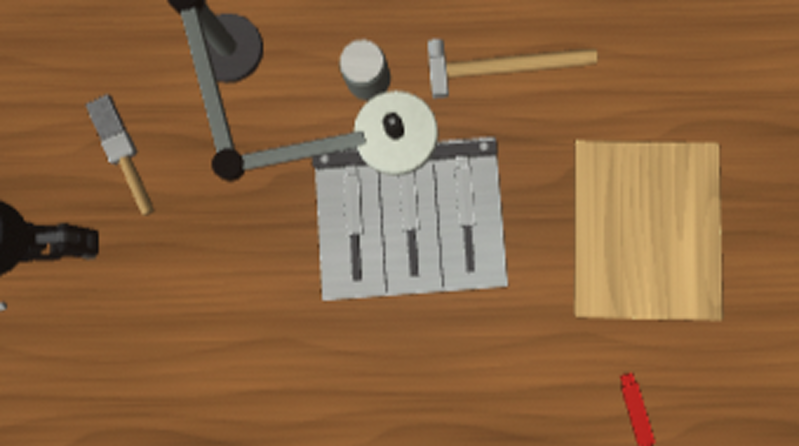

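The final view shows the lamp disc centred at (395,132), expected (394,129). The three tangs point away from the bar, the tips are under the lamp at the bar, and the hammer, tin and brush are where they were. Handing in.

```bash
python3 -c "
from bench import ticket
print(ticket.job_done())"
```

```text
the job is handed in; nothing more can be done
None
```

The job is handed in at 67 s of the 210 s, and the hand-in gave no verdict: all three blanks lie with their tips against the stop bar, square to within about 1°, the lamp head is back within about 3 mm of the bar's middle by the cameras, nothing is held, and the hammer, tin and brush look untouched.

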